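# Hang the missing shelf bracket on the slotted upright

## Task

Take the white shelf bracket out of the storage sleeve and hang it on the free slotted upright (the one with the blue cheeks): hook both of its claws into the two slots and press it down until it is fully home and the yellow clips have snapped over its flange, like the grey bracket already hung on the neighbouring upright. Let go of it there, and leave the neighbouring goods and the screwdriver as they are.

Things in the scene. Friction and masses are not known exactly. Their poses are not given: they have to be found in the camera images.
- bracket_mid (a point): Centre of the loose white bracket's arm (0.28 kg). +x points along the arm to the root end (claws), +z up as it must hang. Arm: box section 170 long (x), 28 wide (y), 46 high, with a flange 36 wide, 4 high along its underside; it stands stably on the counter. Grip the flat sides above the flange. Starts standing, nose in the sleeve's middle bay, root end and about 46 mm of arm sticking out.
- bracket_root (a point): Bottom middle of the bracket's root face: 85 mm along +x from and 23 mm below bracket_mid, same axes. The root plate is 6 thick, 28 wide, and reaches 70 above this point.
- claw_low (a point): Lower claw, at the bottom middle of its tongue on the root face (18 mm above bracket_root); an equal claw sits 38 mm higher. Steel, 8 wide, sticking out 13.5 mm beyond the root face (+x): a tongue 10 high that ends in a lip 7 thick hanging 12 mm below the tongue's lower side; gap between lip and root face 6.5.
- seat (a point): Where bracket_root lies, with the same axes, when the bracket is home: on the front face of the free upright (fixed aluminium post, 60 wide, 230 high), 100 mm above the counter. +x points into the post, its front face is the plane x = 0. Bring the claws in level along +x with the bracket 12 to 18 (best 15) mm above home until its root face meets the front face (within 1 mm), then straight down.
- slot_low (a point): Middle of the lower edge of the lower slot, on the front face, 18 mm above seat. The slot is 14 wide, 28 high, through a plate 5 thick, hollow behind; an equal slot lies 38 mm higher. Other dark marks on the post are blind. Home, each tongue rests on the lower edge of its slot.
- clip_mid (a point): Midway between the two yellow sprung rollers, 36 mm in front of the face and 7.5 mm above seat. Each (12 diameter) sits in a blue cheek; the cheeks are 42 mm apart, stand 48 mm out from the face, from 9 below to 21 mm above seat, so no finger fits beside the arm's last 48 mm. Pushing the flange past the rollers takes 10 to 20 N down in the last 12 mm; they snap over it and hold it.
- clip_left (a joint): Outward travel of the yellow roller in the cheek at +y of seat, m: 0 at rest, about 0.002 while the flange passes, nearly 0 again when it has snapped over.
- clip_right (a joint): The same for the roller in the cheek at -y.
- done_seat (a point): The same point on the neighbouring fixed upright (grey cheeks), which already carries a grey bracket of the same shape; an obstacle. Its arm runs 170 mm from here along its own -x.
- sleeve: Fixed grey storage sleeve with three bays side by side. Origin on the counter at the middle of the open front of the middle bay, which is 46 wide and 56 high inside; +x points out of the opening. The sleeve reaches 139 mm back, 81 mm to either side and is 60 high. Only the middle bay holds a bracket.
- pill_bottle_mid (a point): Centre of a white round pill bottle with a green label, 52 diameter, 85 high: leave it.
- green_carton_mid (a point): Centre of a white and green medicine carton, 70 x 110 x 45 high: leave it.
- blue_carton_mid (a point): Centre of a white and blue medicine carton, 60 x 130 x 80 high: leave it.
- orange_carton_mid (a point): Centre of a white and orange medicine carton, 50 x 90 x 50 high: leave it.
- screwdriver_grip (a point): Handle of a screwdriver lying on the counter: leave it.

How it is judged:
By the outcome, as a careful person would: the job done as asked, in the order asked, and still so for the second after the job is handed in, with the robot touching nothing.
It also fails if it takes over 61 s, if anything falls off the work surface, if the arm or the gripper's body presses on something with over 40 N, if the wrist force passes 120 N, or if a joint passes its speed limit or range.

## Robot

A 6-joint arm with a two-finger parallel gripper is mounted at the origin on the work surface. World frame = base frame: x ahead of the robot, y to its left, z up, the work surface at z = 0. Lengths are in m, angles in degrees, forces in N, time in s.
With the tool pointing down it reaches from about 0.35 to 0.875 m from the base axis. Payload 4.2 kg.
Tool frame: the origin (TCP) lies on the centre line of the jaws, within the pads' length; the fingertips stand tip_reach ahead of it and the grasp point (between the pads) is the TCP (tip_reach is the distance from the TCP to the fingertips, in m); z points along the fingers, y is the line along which they close (so a half turn about z gives the same grasp; the last joint's range is limited). The gripper opens to 87 mm and grips with 3 to 60 N. Pads are 19 mm wide; open, the fingers measure 117 mm over their backs; the gripper's body (75 mm by 190 mm) begins 51 mm behind the grasp point.
Start: joints at [88.155, 22.042, 0.453, 0, -68.411, -14.817], TCP at [0.179, 0.599, 0.242] pointing down, gripper open.
Joint ranges: [-179.83, 179.83], [-69.29, 118.12], [-61.27, 80.66], [-181.25, 117.63], [-171.15, -9.14], [-177.46, 177.46]. Speed limits (degrees/s): [159.86, 159.86, 180, 180, 180, 180].

## Interface

Orientations are given as a 3x3 rotation matrix whose columns are the frame's x, y, z axes.
In Python, from station import sense, capture, finish_job, tip_reach gives the robot as it stands.
- The arm moves only by the tool arm_command, never from a script. Its argument "deltas" is a list of rows, each a list of 7 numbers: the turn, a rotation vector about the tool's x, y, z in rad, then the shift along the tool's x, y, z in cm, then the closure, from -1 (fully open) to 1 (shut), so that 0 is half open. In form: [[rx, ry, rz, dx, dy, dz, hand], ...]. A call has 1 to 8 rows; each row is the pose to reach, as a shift and turn from the pose commanded when the call began, along the tool's axes at that moment; what a row does not reach only later rows make up. A row lasts 1/12 s, in which the tool goes at most 41.7 mm and 7.16 degrees, less where a joint would pass 70% of its speed; a pose out of reach is approached as far as the arm can. A call with a gripper value outside its range is refused whole. The fingers move at their own pace and stop on an object; the grip force is fixed at half the most. Time passes only in rows, so rows that repeat a pose let the fingers close. It gives the time, the measured TCP pose, the force, the opening and the grip force at its end, in the units of the state.
- sense(): the state, without advancing time (a new reading comes with each control period).
- capture(name): name is "scene" or "top"; returns a dict with "pixels" (400x640x3 uint8, blue, green, red), "fovy" (degrees; the focal length in pixels is half the picture's height over the tangent of half this angle, whatever the lens; pixels are square), "cx", "cy" (the principal point, pixels), "k1" (the pictures are not rectified: a ray, as slopes to the right and down, at radius r is drawn at 1 + k1 r^2 times it, then the intrinsics apply), "rvec" (rotation vector, rad) and "tvec" (3), from world to camera coordinates, as OpenCV has them. Camera axes: x right, y down, z forward; pixel columns grow to the right and rows downward; lengths in m; the calibration is good to about 2 mm. A picture is of the moment at which its call begins. There is no depth.
- finish_job(): hands the job in; it is judged then, once.
The state is a dict: "time_s": time; "joints": joint angles; "joint_velocities": joint speeds; "effort": joint torques, N m; "tcp_pos": TCP position; "ee_rot": TCP orientation; "wrist_force": force on the tool from outside, world axes, zero at the start; "moment": the same for the moment, N m; "gripper_width": opening from 0.0 (shut) to 1.0 (fully open); "gripper_force": force on a finger pad.
Only numpy, scipy, OpenCV 4.12 (cv2) and the standard library are available. Lean on these libraries where they do the work, as an engineer would, in place of code of your own. Each camera call takes 0.05 s, during which the arm holds its last target. There are 200 camera calls.

## Working session

There is one attempt and no reset: what is moved stays moved. The work goes in short steps, Python scripts to look and compute and a tool call to move; the robot and the scene stay as the last step left them, time stands still between calls to the robot, and variables do not carry over. Pictures are saved under pics/ and viewed, at most 11 in all, crops included, and the job is handed in when it is done.

Besides the shell and the picture viewer there is one more tool, called after "Request:" as name(argument=value, ...) on one line, values as JSON. arm_command: Moves the arm, as the interface text tells. Its arguments: {"type":"object","properties":{"deltas":{"type":"array"}},"required":["deltas"]}

```bash
mkdir -p pics
cat > h.py <<'E'
import numpy as np, cv2
from station import sense, capture, finish_job, tip_reach
def cam(c):
    f=200/np.tan(np.radians(c["fovy"]/2)); R=cv2.Rodrigues(np.array(c["rvec"],float))[0]
    return f,R,np.array(c["tvec"],float)
def proj(c,P):
    f,R,t=cam(c); p=np.atleast_2d(P)@R.T+t; s=p[:,:2]/p[:,2:]
    s=s*(1+c["k1"]*(s**2).sum(1,keepdims=True)); return s*f+[c["cx"],c["cy"]]
def ray(c,uv):
    f,R,t=cam(c); d=(np.array(uv,float)-[c["cx"],c["cy"]])/f; s=d.copy()
    for _ in range(20): s=d/(1+c["k1"]*(s@s))
    v=R.T@np.array([s[0],s[1],1]); return -R.T@t, v/np.linalg.norm(v)
def onz(c,uv,z):
    o,v=ray(c,uv); return o+v*(z-o[2])/v[2]
def tri(obs):
    A=np.zeros((3,3));b=np.zeros(3)
    for c,uv in obs:
        o,v=ray(c,uv);M=np.eye(3)-np.outer(v,v);A+=M;b+=M@o
    return np.linalg.solve(A,b)
E
python3 - <<'E'
from h import *
import pickle
d={n:capture(n) for n in("scene","top")}
pickle.dump(d,open("c0.pkl","wb"))
for n,c in d.items():
    cv2.imwrite(f"pics/{n}0.png",c["pixels"]); o=ray(c,(320,200)); print(n,c["fovy"],c["k1"],o)
s=sense(); print(s,tip_reach)
E
```

```text
scene 52.05065596247573 -0.003843141283117234 (array([1.2931266 , 0.08265717, 1.18079218]), array([-0.53806023, -0.04178201, -0.84187021]))
top 53.67143774744927 -0.07980283143020092 (array([0.45651329, 0.03232997, 1.13119389]), array([ 0.13022868, -0.00812305, -0.99145071]))
{'time_s': 0.1, 'joints': array([ 8.81551603e+01,  2.20844964e+01,  3.89937838e-01, -2.36744391e-02,
       -6.84117858e+01, -1.48183391e+01]), 'joint_velocities': array([-0.10961374, -0.11549784,  0.23577844,  0.08788136,  0.01447128,
        0.03308281]), 'effort': array([-1.85898321e-04, -3.91694105e+01,  1.87935197e+01,  4.23195049e+00,
        1.34260792e-02, -7.18421188e-05]), 'tcp_pos': array([0.17904335, 0.59829861, 0.24060871]), 'ee_rot': array([[ 9.57963286e-01, -2.86890477e-01, -4.43763983e-04],
       [-2.86890802e-01, -9.57961519e-01, -1.84269856e-03],
       [ 1.03543851e-04,  1.89254937e-03, -9.99998204e-01]]), 'wrist_force': array([-0.07064433,  0.08323659,  0.08546456]), 'moment': array([0.03603638, 0.01981281, 0.01045798]), 'gripper_force': 0.0, 'gripper_width': 0.9982607013795655} 0.019
```

View pics/scene0.png

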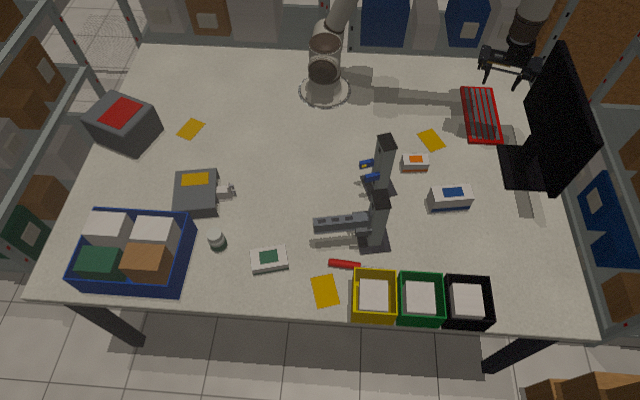

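View pics/top0.png

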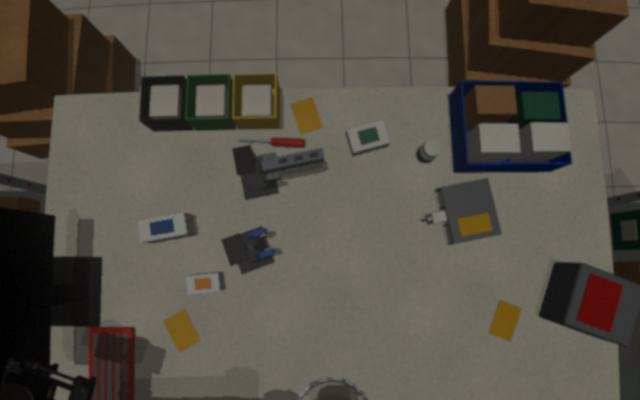

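```bash
cat > pan.py <<'E'
from h import *
def panels(items,name):
    # items: (c,u0,v0), 80x60 crops at x5, 2x2 grid, ticks each 10 px
    out=[]
    for c,u0,v0 in items:
        p=cv2.resize(c["pixels"][v0:v0+60,u0:u0+80],None,fx=5,fy=5,interpolation=cv2.INTER_CUBIC)
        p=np.clip(p.astype(float)*1.3,0,255).astype(np.uint8)
        for k in range(0,80,10):
            cv2.line(p,(k*5,0),(k*5,6),(0,0,255),1); cv2.putText(p,str(u0+k),(k*5+1,16),0,.33,(0,0,255),1)
        for k in range(10,60,10):
            cv2.line(p,(0,k*5),(6,k*5),(0,0,255),1); cv2.putText(p,str(v0+k),(8,k*5+4),0,.33,(0,0,255),1)
        out.append(p)
    cv2.imwrite(f"pics/{name}.png",np.vstack([np.hstack(out[:2]),np.hstack(out[2:])]))
E
python3 - <<'E'
from pan import *
import pickle
d=pickle.load(open("c0.pkl","rb")); s,t=d["scene"],d["top"]
panels([(s,165,162),(s,345,132),(t,418,175),(t,215,218)],"p1")
E
```

```text
(no output)
```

View pics/p1.png

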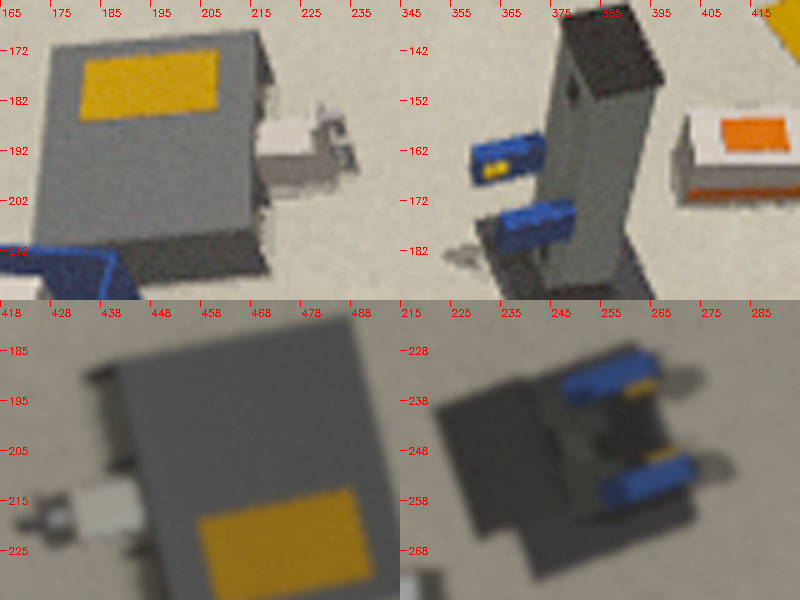

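```bash
cat > fit.py <<'E'
from h import *
import pickle
from scipy.optimize import least_squares
d=pickle.load(open("c0.pkl","rb")); s,t=d["scene"],d["top"]
def W(p,L):
    c,n=np.cos(p[2]),np.sin(p[2]); L=np.atleast_2d(L).astype(float)
    return np.c_[p[0]+c*L[:,0]-n*L[:,1],p[1]+n*L[:,0]+c*L[:,1],L[:,2]+p[3]]
def fit(obs,p0):
    f=lambda p:np.concatenate([(proj(c,W(p,L))-uv).ravel() for c,L,uv in obs])
    r=least_squares(f,p0,loss="soft_l1"); return r.x,r.fun.reshape(-1,2)
def show(n,r):
    p,e=r; print(n,np.round(p[:2],4),round(np.degrees(p[2]),2),round(p[3],4)); print(np.round(e,1).tolist())
if __name__=="__main__":
    print("tri post front-top near/far", tri([(s,(384.4,151.6)),(t,(241,233.4))]),tri([(s,(378.4,134.4)),(t,(250,261))]))
    print("sleeve corners",tri([(s,(216.6,168.4)),(t,(454,237))]),tri([(s,(214.4,207.6)),(t,(441,188))]))
    print("bracket root top", tri([(s,(228.4,185.6)),(t,(433.6,222))]),tri([(s,(227,192.4)),(t,(432,212.5))]))
    print("rollers", tri([(s,(443.,165))]*1+[(t,(1,1))]) if 0 else "")
    h=.081
    # sleeve local x out; rows s/t
    obs=[(s,[0,-h,.06],(216.6,168.4)),(s,[0,h,.06],(214.4,207.6)),(s,[-.139,-h,.06],(175.4,171)),(s,[0,h,0],(218.6,217)),(t,[0,h,.06],(441,188)),(t,[-.139,h,.06],(488,178)),(t,[0,-h,.06],(455,241))]
    show("sleeve",fit(obs,[.55,-.2,1.6,0]))
    # post: local x into the post -> yaw ~ +90; y left = -x world
    obs=[(s,[0,.03,.23],(378.4,134.4)),(s,[0,-.03,.23],(384.4,151.6)),(t,[0,.03,.23],(250,261)),(t,[0,-.03,.23],(241,233.4))]
    show("post",fit(obs,[.35,.15,1.6,0]))
E
python3 fit.py
```

```text
tri post front-top near/far [0.50057849 0.21056707 0.22861387] [0.43771528 0.19072463 0.23252653]
sleeve corners [ 0.48915699 -0.33026799  0.08139337] [ 0.62662076 -0.31254615  0.05443323]
bracket root top [ 0.53277325 -0.28772476  0.04692212] [ 0.55947279 -0.2863026   0.0453244 ]
rollers 
sleeve [ 0.6936 -0.2944] 104.94 -0.0088
[[0.3, 81.0], [-0.2, -2.5], [-4.9, 86.2], [-0.5, -2.5], [0.4, 4.2], [-0.7, 1.0], [-31.3, -103.2]]
post [0.4693 0.1993] 105.33 0.0009
[[-1.7, 1.2], [-2.3, -1.0], [-2.6, -1.0], [-0.5, 1.1]]
```

```bash
cat > fit2.py <<'E'
from fit import *
from pan import panels
h=.081
S=fit([(s,[0,h,.06],(216.6,168.4)),(s,[0,-h,.06],(214.4,207.6)),(s,[-.139,h,.06],(175.4,171)),(s,[0,-h,0],(218.6,217)),(t,[0,-h,.06],(441,188)),(t,[-.139,-h,.06],(488,178)),(t,[0,h,.06],(455,241))],[.55,-.3,1.8,0]); show("sleeve",S)
P=fit([(s,[0,.03,.23],(378.4,134.4)),(s,[0,-.03,.23],(384.4,151.6)),(t,[0,.03,.23],(250,261)),(t,[0,-.03,.23],(241,233.4))],[.46,.2,1.83,0]); show("post",P)
B=fit([(s,[.085,.014,.023],(228.4,185.6)),(s,[.085,-.014,.023],(227,192.4)),(t,[.085,.014,.023],(433.6,222)),(t,[.085,-.014,.023],(432,212.5)),(t,[.04,-.014,.023],(444.5,210))],[.55,-.37,1.8,.023]); show("brk",B)
def draw(c,p,segs,col):
    for a in segs:
        q=proj(c,W(p,a)); 
        cv2.polylines(c["pixels"],[np.round(q*16).astype(int)],False,col,1,cv2.LINE_8,4)
K=6
big={}
def crop(c,u0,v0,items,w=66,h=50):
    p=cv2.resize(c["pixels"][v0:v0+h,u0:u0+w],None,fx=K,fy=K,interpolation=cv2.INTER_CUBIC)
    p=np.clip(p*1.3,0,255).astype(np.uint8)
    for pose,segs,col in items:
        for a in segs:
            q=(proj(c,W(pose,a))+.5-[u0,v0])*K
            cv2.polylines(p,[np.round(q).astype(int)],False,col,1)
    return p
sl=[[[0,h,.06],[0,-h,.06],[-.139,-h,.06],[-.139,h,.06],[0,h,.06]],[[0,-h,.06],[0,-h,0],[0,h,0],[0,h,.06]]]
br=[[[.085,.014,.023],[.085,-.014,.023],[-.085,-.014,.023],[-.085,.014,.023],[.085,.014,.023]],[[.085,-.014,-.023],[.085,-.014,.047],[.085,.014,.047],[.085,.014,-.023],[.085,-.014,-.023],[.03,-.018,-.023]],
 [[.085,0,.043],[.0985,0,.043],[.0985,0,.021]],[[.085,0,.005],[.0985,0,.005],[.0985,0,-.017]]]
po=[[[0,.03,.23],[0,-.03,.23],[0,-.03,0],[0,.03,0],[0,.03,.23]]]+[[[0,y,.121],[-.048,y,.121],[-.048,y,.091],[0,y,.091]] for y in(.021,-.021)]+[[[0,-.007,z],[0,.007,z],[0,.007,z+.028],[0,-.007,z+.028],[0,-.007,z]] for z in(.118,.156)]
if __name__=="__main__":
    G,Rr=(0,255,0),(0,0,255)
    a=[(S[0],sl,G),(B[0],br,Rr)]; b=[(P[0],po,G)]
    cv2.imwrite("pics/p2.png",np.vstack([np.hstack([crop(s,182,165,a),crop(s,350,130,b)]),np.hstack([crop(t,415,180,a),crop(t,218,225,b)])]))
    pickle.dump((S[0],P[0],B[0]),open("poses.pkl","wb"))
E
python3 fit2.py
```

```text
sleeve [ 0.5491 -0.3255] 99.96 -0.0032
[[-0.8, -0.6], [-0.3, 0.2], [-0.6, 0.1], [-0.6, 0.2], [-0.6, -0.9], [-0.3, 0.1], [-1.5, 3.6]]
post [0.4693 0.1993] 105.33 0.0009
[[-1.7, 1.2], [-2.3, -1.0], [-2.6, -1.0], [-0.5, 1.1]]
brk [ 0.5587 -0.3707] 98.7 0.0222
[[-0.9, -0.0], [0.2, 0.0], [-0.7, 0.4], [-1.1, -0.0], [2.0, -0.2]]
```

View pics/p2.png

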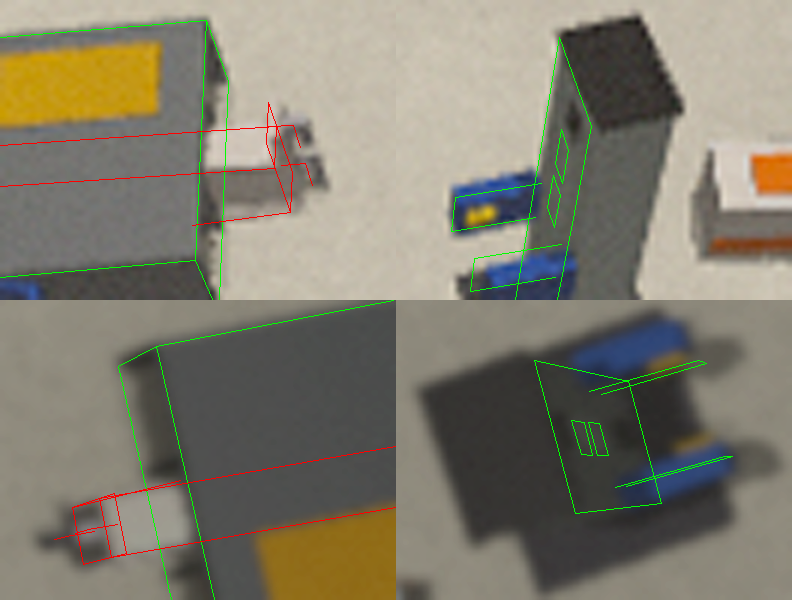

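Request:
arm_command(deltas=[[0,0,0,0,0,-4,-1],[0,0,0,0,0,-8,-1],[0,0,0.1,0,0,-11,-1],[0,0,0.2,0,0,-11,-1]])

```text
time_s: 0.43
tcp_pos: [0.1802, 0.6009, 0.3596]
ee_rot: [[0.88, -0.475, 0.004], [-0.475, -0.88, 0.013], [-0.003, -0.013, -1.0]]
wrist_force: [0.8, -1.1, 0.8]
gripper_width: 0.996
gripper_force: 0.0
```

```bash
cat > go.py <<'E'
# python3 go.py x y z yaw_of_tool_x_deg : deltas (tool axes now) to reach a tool-down pose
import sys
from h import *
from scipy.spatial.transform import Rotation as Ro
s=sense(); R=np.array(s["ee_rot"]); x,y,z,a=map(float,sys.argv[1:5]); a=np.radians(a)
T=np.array([[np.cos(a),np.sin(a),0],[np.sin(a),-np.cos(a),0],[0,0,-1.]])
rv=Ro.from_matrix(R.T@T).as_rotvec(); dp=R.T@(np.array([x,y,z])-s["tcp_pos"])*100
print("turn",np.round(rv,4),"shift cm",np.round(dp,2),"| at",np.round(s["tcp_pos"],4),"yaw",round(np.degrees(np.arctan2(R[1,0],R[0,0])),2),"w",round(s["gripper_width"],3),"F",np.round(s["wrist_force"],1),"gf",round(s["gripper_force"],1),"t",round(s["time_s"],2),"j",np.round(s["joints"],0))
E
python3 go.py .548 -.305 .34 -80.5; python3 go.py .548 -.305 .34 99.5
```

```text
turn [-0.0111  0.009   0.9098] shift cm [75.41 62.25  0.89] | at [0.1802 0.6009 0.3596] yaw -28.37 w 0.996 F [ 0.8 -1.1  0.8] gf 0.0 t 0.43 j [ 88.  19.  12.   0. -83. -27.]
turn [-0.0107 -0.0134 -2.2317] shift cm [75.41 62.25  0.89] | at [0.1802 0.6009 0.3596] yaw -28.37 w 0.996 F [ 0.8 -1.1  0.8] gf 0.0 t 0.43 j [ 88.  19.  12.   0. -83. -27.]
```

Request:
arm_command(deltas=[[0,0,0.04,3,2.5,0,-1],[0,0,0.08,6,5,0,-1],[0,0,0.12,9.2,7.6,0,-1],[0,0,0.16,12.4,10.2,0,-1],[0,0,0.2,15.6,12.8,0,-1],[0,0,0.24,18.8,15.5,0,-1],[0,0,0.28,22,18.2,0,-1],[0,0,0.32,25.2,20.8,0,-1]])

```text
time_s: 1.1
tcp_pos: [0.3033, 0.2942, 0.3513]
ee_rot: [[0.688, -0.726, -0.0], [-0.726, -0.688, -0.0], [-0.0, 0.0, -1.0]]
wrist_force: [1.3, 1.0, 0.0]
gripper_width: 1.003
gripper_force: 0.0
```

```bash
python3 go.py .548 -.305 .34 -80.5
```

```text
turn [ 4.00e-04 -0.00e+00  5.93e-01] shift cm [60.32 23.48  1.13] | at [0.3033 0.2942 0.3513] yaw -46.52 w 1.003 F [1.3 1.  0. ] gf 0.0 t 1.1 j [ 66.  -2. -14.  -0. -78. -23.]
```

Request:
arm_command(deltas=[[0,0,0.04,3.7,1.4,0,-1],[0,0,0.08,7.4,2.8,0,-1],[0,0,0.12,11.1,4.3,0,-1],[0,0,0.16,14.8,5.7,0,-1],[0,0,0.2,18.6,7.2,0,-1],[0,0,0.24,22.4,8.7,0,-1],[0,0,0.28,26.2,10.2,0,-1],[0,0,0.32,30,11.7,0,-1]])

```text
time_s: 1.77
tcp_pos: [0.4251, -0.0036, 0.3515]
ee_rot: [[0.424, -0.905, 0.0], [-0.905, -0.424, 0.0], [-0.0, -0.0, -1.0]]
wrist_force: [1.0, 0.4, -0.0]
gripper_width: 1.0
gripper_force: 0.0
```

```bash
python3 go.py .548 -.305 .20 -80.5
```

```text
turn [-0.0004  0.0003  0.2725] shift cm [32.51  1.67 15.15] | at [ 0.4251 -0.0036  0.3515] yaw -64.89 w 1.0 F [ 1.   0.4 -0. ] gf 0.0 t 1.77 j [ 22.  -2. -14.  -0. -78.   4.]
```

Request:
arm_command(deltas=[[0,0,0.04,3.8,0.2,0.5,-1],[0,0,0.08,7.7,0.4,2,-1],[0,0,0.12,11.5,0.6,3.5,-1],[0,0,0.16,15.5,0.8,5,-1],[0,0,0.2,19.4,1,6.5,-1],[0,0,0.24,23.3,1.2,8,-1],[0,0,0.27,27.2,1.4,9.5,-1],[0,0,0.27,31,1.6,11,-1]])

```text
time_s: 2.43
tcp_pos: [0.5426, -0.29, 0.2405]
ee_rot: [[0.168, -0.986, -0.001], [-0.986, -0.168, 0.0], [-0.001, 0.001, -1.0]]
wrist_force: [1.0, 0.7, -0.0]
gripper_width: 0.998
gripper_force: 0.0
```

```bash
python3 go.py .548 -.306 .12 -80.5
```

```text
turn [0.0008 0.0006 0.0028] shift cm [ 1.67 -0.27 12.05] | at [ 0.5426 -0.29    0.2405] yaw -80.34 w 0.998 F [ 1.   0.7 -0. ] gf 0.0 t 2.43 j [-13.  21.  -1.  -0. -68.  23.]
```

Request:
arm_command(deltas=[[0,0,0,1,-0.2,3,-1],[0,0,0,1.7,-0.3,7,-1],[0,0,0,1.7,-0.3,10.5,-1],[0,0,0,1.7,-0.3,14,-1],[0,0,0,1.7,-0.3,14,-1],[0,0,0,1.7,-0.3,14,-1]])

```text
time_s: 2.93
tcp_pos: [0.5472, -0.3042, 0.1001]
ee_rot: [[0.169, -0.986, -0.005], [-0.986, -0.169, 0.001], [-0.002, 0.005, -1.0]]
wrist_force: [0.1, 0.1, 2.2]
gripper_width: 1.0
gripper_force: 0.0
```

```bash
python3 go.py .548 -.306 .03 -80.5
python3 - <<'E'
from h import *
s=capture("scene");t=capture("top")
f=lambda c,u,v:np.clip(cv2.resize(c["pixels"][v:v+75,u:u+100],None,fx=4,fy=4,interpolation=cv2.INTER_CUBIC)*1.3,0,255).astype(np.uint8)
cv2.imwrite("pics/p3.png",np.hstack([f(s,170,145),f(t,395,170)]))
E
```

```text
turn [0.005  0.0018 0.0044] shift cm [ 0.2  -0.09  7.01] | at [ 0.5472 -0.3042  0.1001] yaw -80.25 w 1.0 F [0.1 0.1 2.2] gf 0.0 t 2.93 j [-14.  30.  -9.   0. -51.  24.]
```

View pics/p3.png

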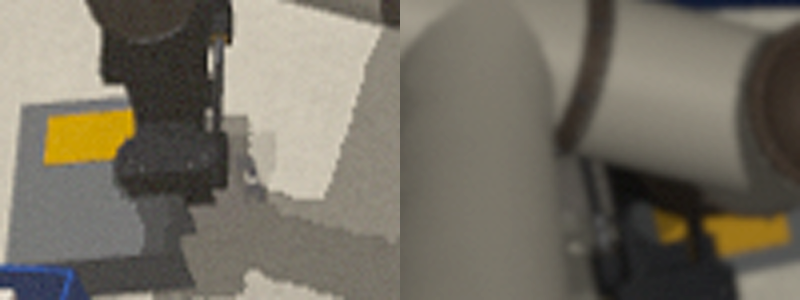

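Request:
arm_command(deltas=[[0.0,0,0,0,0,2.5,-1],[0,0,0,0,0,5,-1],[0,0,0,0,0,6.5,-1],[0,0,0,0,0,7,-1],[0,0,0,0,0,7,-1]])

```text
time_s: 3.45
tcp_pos: [0.5493, -0.3045, 0.0331]
ee_rot: [[0.17, -0.985, 0.002], [-0.985, -0.17, -0.001], [0.001, -0.002, -1.0]]
wrist_force: [-1.0, 0.1, -0.1]
gripper_width: 0.999
gripper_force: 0.0
```

Request:
arm_command(deltas=[[0,0,0,0,0,0,0],[0,0,0,0,0,0,0.5],[0,0,0,0,0,0,0.5],[0,0,0,0,0,0,0.8],[0,0,0,0,0,0,0.8],[0,0,0,0,0,0,0.8],[0,0,0,0,0,0,0.8],[0,0,0,0,0,0,0.8]])

```text
time_s: 4.12
tcp_pos: [0.5484, -0.3043, 0.0319]
ee_rot: [[0.169, -0.986, -0.0], [-0.986, -0.169, -0.0], [0.0, 0.0, -1.0]]
wrist_force: [0.3, 0.1, -0.6]
gripper_width: 0.478
gripper_force: 0.0
```

Request:
arm_command(deltas=[[0,0,0,0,0,0,0.8],[0,0,0,0,0,0,0.8],[0,0,0,0,0,0,0.8],[0,0,0,0,0,0,0.8]])

```text
time_s: 4.45
tcp_pos: [0.548, -0.3043, 0.0317]
ee_rot: [[0.169, -0.986, -0.001], [-0.986, -0.169, 0.0], [-0.0, 0.001, -1.0]]
wrist_force: [-0.5, 0.2, 1.5]
gripper_width: 0.321
gripper_force: 30.0
```

Request:
arm_command(deltas=[[0,0,0,-1,0,0,0.8],[0,0,0,-3,0,0,0.8],[0,0,0,-5.5,0,0,0.8],[0,0,0,-8,0,0,0.8],[0,0,0,-10.5,0,0,0.8],[0,0,0,-13,0,0,0.8],[0,0,0,-15,0,0,0.8],[0,0,0,-15.5,0,0,0.8]])

```text
time_s: 5.12
tcp_pos: [0.5211, -0.1488, 0.0318]
ee_rot: [[0.172, -0.985, -0.001], [-0.985, -0.172, 0.0], [-0.001, 0.001, -1.0]]
wrist_force: [-0.1, -1.1, -2.8]
gripper_width: 0.319
gripper_force: 30.0
```

Request:
arm_command(deltas=[[0,0,0,0,0,0,0.8],[0,0,0,0,0,0,0.2],[0,0,0,0,0,0,-0.2],[0,0,0,0,0,0,-0.2],[0,0,0,0,0,0,-0.2],[0,0,0,0,0,0,-0.2],[0,0,0,0,0,0,-0.2]])

```text
time_s: 5.7
tcp_pos: [0.5222, -0.1521, 0.0319]
ee_rot: [[0.168, -0.986, 0.0], [-0.986, -0.168, -0.0], [0.0, -0.0, -1.0]]
wrist_force: [-0.2, 0.6, -0.6]
gripper_width: 0.587
gripper_force: 0.0
```

Request:
arm_command(deltas=[[0,0,0,1,0,0,-0.2],[0,0,0,2.5,0,0,-0.2],[0,0,0,3.8,0,0,-0.2],[0,0,0,4.3,0,0,0.2],[0,0,0,4.3,0,0,0.6],[0,0,0,4.3,0,0,0.8],[0,0,0,4.3,0,0,0.8],[0,0,0,4.3,0,0,0.8]])

```text
time_s: 6.37
tcp_pos: [0.5292, -0.1936, 0.0318]
ee_rot: [[0.17, -0.986, -0.0], [-0.986, -0.17, 0.0], [-0.0, 0.0, -1.0]]
wrist_force: [0.2, 0.3, -1.2]
gripper_width: 0.321
gripper_force: 30.0
```

Request:
arm_command(deltas=[[0,0,0,0,0,0,0.8],[0,0,0,0,0,0,0.8],[0,0,0,0,0,0,0.8]])

```text
time_s: 6.62
tcp_pos: [0.5292, -0.1936, 0.0318]
ee_rot: [[0.169, -0.986, -0.0], [-0.986, -0.169, 0.0], [-0.0, 0.0, -1.0]]
wrist_force: [-0.1, 0.1, 0.1]
gripper_width: 0.319
gripper_force: 30.0
```

```bash
cat > dp.py <<'E'
from fit import *
import pan
if __name__=="__main__":
    s1,t1=capture("scene"),capture("top"); pickle.dump({"scene":s1,"top":t1},open("c1.pkl","wb"))
    a=proj(s1,[[.50,-.12,.05]])[0].astype(int); b=proj(t1,[[.50,-.12,.05]])[0].astype(int); print(a,b)
    d0,d1=proj(s,[[.59,.19,.15]])[0].astype(int),proj(t,[[.59,.19,.15]])[0].astype(int); print(d0,d1)
    pan.panels([(s1,a[0]-40,a[1]-30),(s,d0[0]-45,d0[1]-30),(t1,b[0]-40,b[1]-30),(t,d1[0]-35,d1[1]-30)],"p4")
E
python3 dp.py
```

```text
[278 179] [373 234]
[373 190] [253 199]
```

View pics/p4.png

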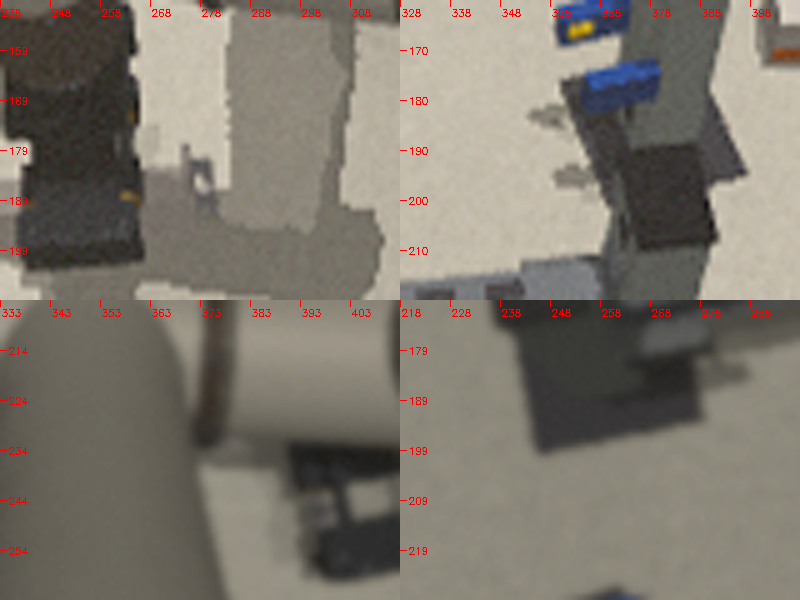

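```bash
python3 - <<'E'
from fit import *
d1=pickle.load(open("c1.pkl","rb")); s1,t1=d1["scene"],d1["top"]
a=np.radians(99.7)
for x0 in(.010,.017,.024):
    p=[.5292-x0*np.cos(a),-.1936-x0*np.sin(a),a,.023]
    L=[[.085,.014,.047],[.085,-.014,.047],[.0985,0,.043],[.0985,0,.021],[.0985,0,.005],[.0985,0,-.017],[.085,-.014,-.023]]
    print(x0,np.round(proj(s1,W(p,L)),1).tolist(), "nose top",np.round(proj(t1,W(p,[[-.085,.014,.023],[-.085,-.014,.023]])),1).tolist())
# done post
for z in (.23,):
    print([np.round(onz(s,uv,z),4).tolist() for uv in[(372.5,191.5),(386.5,190),(391,209),(378,210.5)]])
E
python3 go.py .5292 -.1936 .16 -80.3
python3 - <<'E'
import cv2
p=cv2.imread("pics/p4.png")
E
```

```text
0.01 [[277.1, 177.1], [277.4, 183.9], [281.4, 180.9], [282.0, 184.6], [282.4, 187.3], [282.9, 190.9], [279.3, 195.6]] nose top [[433.3, 222.6], [431.2, 212.7]]
0.017 [[275.0, 177.2], [275.3, 184.1], [279.3, 181.0], [279.9, 184.8], [280.3, 187.5], [280.8, 191.1], [277.3, 195.7]] nose top [[435.7, 222.1], [433.6, 212.2]]
0.024 [[272.9, 177.4], [273.2, 184.3], [277.2, 181.2], [277.8, 185.0], [278.3, 187.6], [278.8, 191.2], [275.2, 195.9]] nose top [[438.2, 221.6], [436.0, 211.8]]
[[0.6468, 0.1797, 0.23], [0.6389, 0.2187, 0.23], [0.7006, 0.2302, 0.23], [0.7079, 0.1949, 0.23]]
turn [0.0004 0.0003 0.001 ] shift cm [-1.000e-02  1.000e-02 -1.282e+01] | at [ 0.5292 -0.1936  0.0318] yaw -80.24 w 0.319 F [-0.7  0.9  0.2] gf 30.0 t 6.72 j [ -4.  30. -22.  -0. -38.  13.]
```

```bash
cat > post.py <<'E'
from fit import *
def blobs(c,lo):
    hsv=cv2.cvtColor(c["pixels"],cv2.COLOR_BGR2HSV); m=cv2.inRange(hsv,(100,110,40),(130,255,255))
    u,v=lo; mm=np.zeros_like(m); mm[v:v+60,u:u+80]=m[v:v+60,u:u+80]
    n,l,st,ce=cv2.connectedComponentsWithStats(mm)
    return [(st[i],np.round(ce[i],2),cv2.minAreaRect(np.argwhere(l==i)[:,::-1].astype(np.float32))) for i in range(1,n) if st[i][4]>20]
if __name__=="__main__":
    for c,lo in((s,(345,140)),(t,(215,218))):
        for b in blobs(c,lo): print(b[0],b[1],np.round(b[2][0],1),np.round(b[2][1],1),round(b[2][2],1))
    A=[(377,135.8),(384.3,151.7),(397.8,148.3),(390.7,132.5)]; T=[(247.8,260),(239.5,234.2),(222,240),(230.3,265.8)]
    def L(D): return np.array([[0,.03,.23],[0,-.03,.23],[D,-.03,.23],[D,.03,.23]])
    f=lambda p:np.concatenate([(proj(s,W(p,L(p[4])))-A).ravel(),(proj(t,W(p,L(p[4])))-T).ravel()])
    r=least_squares(f,[.46,.2,1.83,0,.04],loss="soft_l1"); p=r.x
    print(np.round(p,4),np.degrees(p[2])); print(np.round(r.fun.reshape(-1,2),1).tolist())
    # lateral centre of cheeks (mean centroid top view at z~.121) in the seat frame
    pickle.dump(p,open("post.pkl","wb"))
    q=p.copy(); q[3]=0
    for x in(0,-.024,-.048): print(x,np.round(proj(t,W(q,[[x,.026,.121],[x,-.026,.121],[x,.0,.121]])),1).tolist(),np.round(proj(s,W(q,[[x,.026,.121],[x,-.026,.121]])),1).tolist())
E
python3 post.py
```

```text
[360 159  14   9  51] [365.88 161.61] [365.6 161.5] [ 5.5 14.7] 66.0
[365 172  15   6  52] [372.12 174.54] [372.  174.4] [ 3.8 14.3] 77.5
[248 229  18   9  91] [256.18 233.05] [256.6 233.2] [ 5.6 18. ] 69.4
[256 250  18   9  84] [264.49 253.81] [264.4 253.5] [ 5.7 17.4] 71.6
[4.7000e-01 2.0110e-01 1.8929e+00 1.0000e-04 4.2500e-02] 108.45423352276404
[[-0.2, 0.3], [-1.1, -0.8], [-1.2, -0.2], [-0.8, 1.0], [-0.5, -0.5], [-0.4, 0.2], [-0.5, 0.5], [-0.7, -0.2]]
0 [[254.4, 257.2], [248.0, 237.8], [251.2, 247.4]] [[373.3, 159.3], [378.4, 171.7]]
-0.024 [[263.3, 254.0], [256.9, 234.7], [260.1, 244.3]] [[366.4, 160.8], [371.3, 173.2]]
-0.048 [[272.3, 250.9], [265.8, 231.6], [269.0, 241.2]] [[359.3, 162.2], [364.1, 174.7]]
```

Request:
arm_command(deltas=[[0,0,0,0,0,-1,0.8],[0,0,0,0,0,-3,0.8],[0,0,0,0,0,-6,0.8],[0,0,0,0,0,-9,0.8],[0,0,0,0,0,-11.5,0.8],[0,0,0,0,0,-12,0.8]])

```text
time_s: 7.22
tcp_pos: [0.532, -0.1944, 0.1571]
ee_rot: [[0.17, -0.985, 0.009], [-0.985, -0.17, -0.002], [0.003, -0.009, -1.0]]
wrist_force: [0.8, 0.6, -3.2]
gripper_width: 0.322
gripper_force: 30.0
```

```bash
cat > edge.py <<'E'
from fit import *
from scipy.optimize import minimize
from scipy.ndimage import map_coordinates
def grads(c):
    g=cv2.GaussianBlur(c["pixels"],(0,0),.8).astype(np.float32)
    return [(cv2.Sobel(g[...,k],-1,1,0)/8,cv2.Sobel(g[...,k],-1,0,1)/8) for k in range(3)]
def score(c,G,p,segs,n=40):
    S=0
    for a,b in segs:
        P=W(p,np.linspace(a,b,n)); q=proj(c,P); d=q[-1]-q[0]; d/=np.linalg.norm(d)+1e-9; nx,ny=-d[1],d[0]
        v=[np.abs((nx*map_coordinates(gx,q.T[::-1],order=1)+ny*map_coordinates(gy,q.T[::-1],order=1)).mean()) for gx,gy in G]
        S+=max(v)*np.linalg.norm(q[-1]-q[0])
    return S
E
python3 - <<'E'
from edge import *
Gs,Gt=grads(s),grads(t)
def seg(D,w):
    A=[[0,.03,.23],[0,-.03,.23],[D,-.03,.23],[D,.03,.23]]
    top=[(A[i],A[(i+1)%4]) for i in range(4)]
    ch=[]
    for sg in(1,-1):
        i,o=sg*.021,sg*(.021+w)
        ch+=[([0,o,.121],[-.048,o,.121]),([-.048,i,.121],[-.048,o,.121])]
    sv=[([0,-.03,.23],[0,-.03,.0]),([D,-.03,.23],[D,-.03,0]),([-.048,-.021-w,.121],[-.048,-.021-w,.091]),([0,-.021-w,.091],[-.048,-.021-w,.091])]
    return top+ch+sv, top+ch
def f(p):
    a,b=seg(p[3],p[4]); q=[p[0],p[1],p[2],0]; return -score(s,Gs,q,a)-score(t,Gt,q,b)
best=None
for y0 in(104,108,112):
  for w in(.010,.014):
    x=[.47,.201,np.radians(y0),.0425,w]
    r=minimize(f,x,method="Nelder-Mead",options=dict(initial_simplex=[x]+[list(np.array(x)+e) for e in np.diag([.004,.004,.05,.004,.002])],maxiter=600))
    print(round(r.fun,1),np.round(r.x[:2],4),round(np.degrees(r.x[2]),2),np.round(r.x[3:],4))
E
```

```text
-4281.0 [0.4679 0.1958] 106.15 [0.0488 0.0069]
-4216.7 [0.4714 0.2001] 110.86 [0.0445 0.014 ]
-4216.7 [0.4714 0.2002] 110.86 [0.0445 0.014 ]
-4212.5 [0.4712 0.2008] 110.77 [0.0438 0.014 ]
-4216.7 [0.4715 0.2002] 110.81 [0.0445 0.014 ]
-4212.5 [0.4712 0.2008] 110.78 [0.0438 0.014 ]
```

```bash
python3 go.py .5165 .0656 .1468 -71.3
```

```text
turn [-0.0086 -0.0041 -0.1553] shift cm [-25.89  -2.89   0.97] | at [ 0.532  -0.1944  0.1571] yaw -80.2 w 0.322 F [ 0.8  0.6 -3.2] gf 30.0 t 7.22 j [ -4.  20. -15.   0. -54.  13.]
```

Request:
arm_command(deltas=[[0,0,-0.02,-2,-0.3,0.1,0.8],[0,0,-0.04,-6,-0.7,0.2,0.8],[0,0,-0.07,-10,-1.2,0.3,0.8],[0,0,-0.1,-14,-1.7,0.4,0.8],[0,0,-0.13,-18,-2.2,0.4,0.8],[0,0,-0.157,-22,-2.7,0.5,0.8],[0,0,-0.157,-25,-3.1,0.5,0.8],[0,0,-0.157,-25.8,-3.1,0.5,0.8]])

```text
time_s: 7.88
tcp_pos: [0.5158, 0.0694, 0.1461]
ee_rot: [[0.325, -0.946, -0.0], [-0.946, -0.325, 0.001], [-0.001, 0.0, -1.0]]
wrist_force: [0.0, -1.2, -2.2]
gripper_width: 0.321
gripper_force: 30.0
```

Request:
arm_command(deltas=[[0,0,0,0,0,0,0.8],[0,0,0,0,0,0,0.8],[0,0,0,0,0,0,0.8]])

```text
time_s: 8.13
tcp_pos: [0.5157, 0.0647, 0.1462]
ee_rot: [[0.32, -0.947, -0.002], [-0.947, -0.32, -0.001], [-0.0, 0.002, -1.0]]
wrist_force: [0.8, -0.4, -3.4]
gripper_width: 0.32
gripper_force: 30.0
```

```bash
python3 go.py .5053 .0987 .1468 -71.3
python3 - <<'E'
from fit import *
s1,t1=capture("scene"),capture("top"); pickle.dump({"scene":s1,"top":t1},open("c2.pkl","wb"))
st=sense(); p=st["tcp_pos"]; R=st["ee_rot"]; a=np.arctan2(-R[1,0],-R[0,0]); x0=.017
B=[p[0]-x0*np.cos(a),p[1]-x0*np.sin(a),a,p[2]-.0088]
br=[[[.079,.014,.023],[.079,-.014,.023],[-.085,-.014,.023],[-.085,.014,.023],[.079,.014,.023]],[[.085,-.014,-.023],[.085,-.014,.047],[.085,.014,.047],[.085,.014,-.023],[.085,-.014,-.023]],[[.085,-.004,.043],[.0985,-.004,.043],[.0985,-.004,.021]],[[.085,-.004,.005],[.0985,-.004,.005],[.0985,-.004,-.017]]]
P=[.4707,.201,np.radians(108.7),0]
D=.043
po=[[[0,.03,.23],[0,-.03,.23],[D,-.03,.23],[D,.03,.23],[0,.03,.23]],[[0,-.03,.23],[0,-.03,.02]]]+[[[0,y,.121],[-.048,y,.121]] for y in(.021,-.021)]
def crop(c,u,v,dr):
    K=7;p=cv2.resize(c["pixels"][v:v+80,u:u+57],None,fx=K,fy=K,interpolation=cv2.INTER_CUBIC);p=np.clip(p*1.4,0,255).astype(np.uint8)
    if dr:
      for pose,S,col in((B,br,(0,0,255)),(P,po,(0,255,0))):
        for q in S: cv2.polylines(p,[np.round((proj(c,W(pose,q))+.5-[u,v])*K).astype(int)],False,col,1)
    return p
print(proj(s1,W(B,[[.085,0,0]])),proj(t1,W(B,[[.085,0,0]])))
cv2.imwrite("pics/p5.png",np.hstack([crop(s1,342,128,1),crop(t1,219,220,1)]))
E
```

```text
turn [ 0.0017  0.     -0.0003] shift cm [-3.55 -0.1  -0.06] | at [0.5157 0.0647 0.1462] yaw -71.32 w 0.32 F [ 0.8 -0.4 -3.4] gf 30.0 t 8.13 j [ 25.  17. -22.  -0. -51.  -6.]
[[353.69197775 167.03032966]] [[278.86022031 237.24625384]]
```

View pics/p5.png

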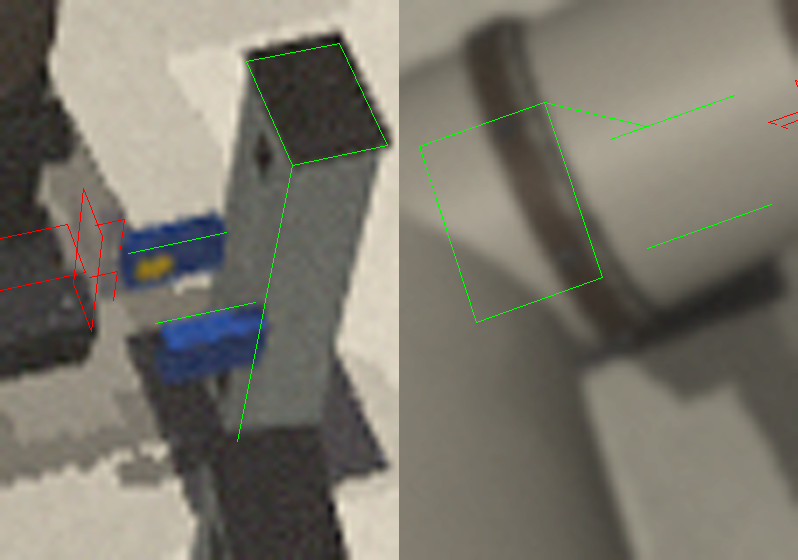

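Request:
arm_command(deltas=[[0,0,0,-0.5,-0.1,0,0.8],[0,0,0,-1.5,-0.1,0,0.8],[0,0,0,-2.7,-0.1,0,0.8],[0,0,0,-3.9,-0.1,0,0.8],[0,0,0,-4.9,-0.1,0,0.8],[0,0,0,-5.5,-0.1,0,0.8],[0,0,0,-5.5,-0.1,0,0.8],[0,0,0,-5.5,-0.1,0,0.8]])

```text
time_s: 8.9
tcp_pos: [0.4994, 0.1186, 0.1469]
ee_rot: [[0.323, -0.947, 0.0], [-0.947, -0.323, -0.0], [0.0, -0.0, -1.0]]
wrist_force: [0.5, 0.2, -3.1]
gripper_width: 0.321
gripper_force: 30.0
```

```bash
cat > loc.py <<'E'
from h import *
st=sense(); p=st["tcp_pos"]-np.array([.4706,.201,.1318]); a=np.radians(108.7); u=np.array([np.cos(a),np.sin(a)]); v=np.array([-u[1],u[0]])
F=st["wrist_force"]; R=st["ee_rot"]
print("root gap x mm",round((-.068-p[:2]@u)*1e3,1),"lat",round(p[:2]@v*1e3,1),"h",round(p[2]*1e3,1),"F u,v,z",np.round([F[:2]@u,F[:2]@v,F[2]],1),"M",np.round(st["moment"],2),"yaw",round(np.degrees(np.arctan2(R[1,0],R[0,0])),2),"w",round(st["gripper_width"],3),"t",round(st["time_s"],2))
E
python3 loc.py
python3 - <<'E'
from fit import *
s1=capture("scene"); pickle.dump(s1,open("c3.pkl","wb"))
c=s1["pixels"][130:205,330:430]
cv2.imwrite("pics/p6.png",np.clip(cv2.resize(c,None,fx=8,fy=8,interpolation=cv2.INTER_CUBIC)*1.4,0,255).astype(np.uint8))
E
```

```text
root gap x mm 19.3 lat -0.9 h 15.1 F u,v,z [ 0.  -0.5 -3.1] M [ 0.1  -0.06 -0.04] yaw -71.18 w 0.321 t 8.9
```

View pics/p6.png

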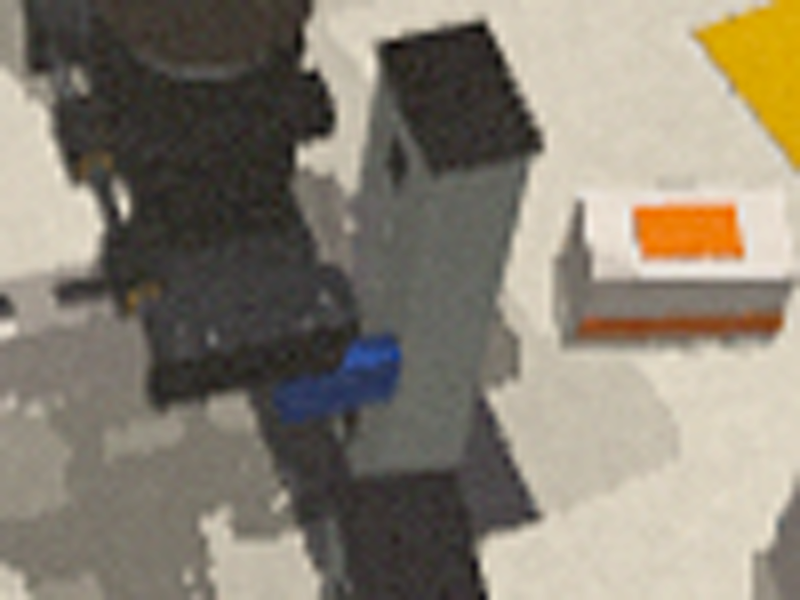

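Request:
arm_command(deltas=[[0,0,0,-0.3,0.05,0,0.8],[0,0,0,-0.6,0.05,0,0.8],[0,0,0,-0.8,0.05,0,0.8],[0,0,0,-1.0,0.05,0,0.8],[0,0,0,-1.1,0.05,0,0.8],[0,0,0,-1.2,0.05,0,0.8],[0,0,0,-1.2,0.05,0,0.8]])

```text
time_s: 9.53
tcp_pos: [0.4952, 0.1293, 0.1468]
ee_rot: [[0.321, -0.947, -0.0], [-0.947, -0.321, -0.0], [0.0, 0.0, -1.0]]
wrist_force: [-0.5, -0.1, -3.9]
gripper_width: 0.32
gripper_force: 30.0
```

```bash
python3 loc.py
```

```text
root gap x mm 7.8 lat -0.3 h 15.0 F u,v,z [ 0.   0.6 -3.9] M [ 0.11 -0.   -0.03] yaw -71.26 w 0.32 t 9.53
```

Request:
arm_command(deltas=[[0,0,0,-0.2,0,0,0.8],[0,0,0,-0.4,0,0,0.8],[0,0,0,-0.5,0,0,0.8],[0,0,0,-0.6,0,0,0.8],[0,0,0,-0.6,0,0,0.8]])

```text
time_s: 9.95
tcp_pos: [0.4933, 0.1351, 0.1469]
ee_rot: [[0.321, -0.947, -0.0], [-0.947, -0.321, 0.0], [-0.0, -0.0, -1.0]]
wrist_force: [-0.6, 0.8, -3.9]
gripper_width: 0.317
gripper_force: 30.0
```

```bash
python3 loc.py
```

```text
root gap x mm 1.7 lat -0.3 h 15.1 F u,v,z [ 1.   0.3 -3.9] M [ 0.11 -0.02 -0.  ] yaw -71.25 w 0.317 t 9.95
```

Request:
arm_command(deltas=[[0,0,0,-0.1,0,0,0.8],[0,0,0,-0.2,0,0,0.8],[0,0,0,-0.3,0,0,0.8],[0,0,0,-0.3,0,0,0.8]])

```text
time_s: 10.28
tcp_pos: [0.4927, 0.1366, 0.1469]
ee_rot: [[0.322, -0.947, 0.0], [-0.947, -0.322, -0.002], [0.002, 0.0, -1.0]]
wrist_force: [2.8, -5.3, -4.1]
gripper_width: 0.318
gripper_force: 30.0
```

```bash
python3 loc.py
```

```text
root gap x mm 0.1 lat -0.3 h 15.1 F u,v,z [-5.9 -0.9 -4.1] M [-1.3  -0.86 -0.02] yaw -71.24 w 0.318 t 10.28
```

Request:
arm_command(deltas=[[0,0,0,0.08,0,0,0.8],[0,0,0,0.08,0,0.15,0.8],[0,0,0,0.08,0,0.3,0.8],[0,0,0,0.08,0,0.4,0.8],[0,0,0,0.08,0,0.5,0.8],[0,0,0,0.08,0,0.5,0.8]])

```text
time_s: 10.78
tcp_pos: [0.4937, 0.137, 0.1429]
ee_rot: [[0.322, -0.947, 0.002], [-0.947, -0.322, 0.0], [0.001, -0.002, -1.0]]
wrist_force: [3.1, -4.4, 3.4]
gripper_width: 0.318
gripper_force: 30.0
```

```bash
python3 loc.py
```

```text
root gap x mm 0.0 lat -1.3 h 11.1 F u,v,z [-5.2 -1.5  3.4] M [-1.19 -0.6   0.1 ] yaw -71.22 w 0.318 t 10.78
```

Request:
arm_command(deltas=[[0,0,0,0,-0.05,0.1,0.8],[0,0,0,0,-0.08,0.2,0.8],[0,0,0,0,-0.08,0.3,0.8],[0,0,0,0,-0.08,0.4,0.8],[0,0,0,0,-0.08,0.4,0.8]])

```text
time_s: 11.2
tcp_pos: [0.4943, 0.1366, 0.1395]
ee_rot: [[0.322, -0.947, 0.002], [-0.947, -0.322, -0.001], [0.002, -0.002, -1.0]]
wrist_force: [1.6, -7.9, 6.7]
gripper_width: 0.319
gripper_force: 30.0
```

```bash
python3 loc.py
```

```text
root gap x mm 0.6 lat -1.8 h 7.7 F u,v,z [-8.   1.   6.7] M [-1.7  -0.39  0.1 ] yaw -71.2 w 0.319 t 11.2
```

Request:
arm_command(deltas=[[0,0,0,0,0,0.1,0.8],[0,0,0,0,0,0.2,0.8],[0,0,0,0,0,0.3,0.8],[0,0,0,0,0,0.4,0.8],[0,0,0,0,0,0.4,0.8]])

```text
time_s: 11.62
tcp_pos: [0.4943, 0.1361, 0.1351]
ee_rot: [[0.322, -0.947, 0.002], [-0.947, -0.322, -0.002], [0.002, -0.001, -1.0]]
wrist_force: [4.0, -9.5, 5.2]
gripper_width: 0.318
gripper_force: 30.0
```

```bash
python3 loc.py
```

```text
root gap x mm 1.1 lat -1.6 h 3.3 F u,v,z [-10.3  -0.7   5.2] M [-2.29 -0.84  0.08] yaw -71.22 w 0.318 t 11.62
```

Request:
arm_command(deltas=[[0,0,0,0.05,0,0.1,0.8],[0,0,0,0.05,0,0.2,0.8],[0,0,0,0.05,0,0.3,0.8],[0,0,0,0.05,0,0.4,0.8],[0,0,0,0.05,0,0.4,0.8]])

```text
time_s: 12.03
tcp_pos: [0.4943, 0.1357, 0.1306]
ee_rot: [[0.321, -0.947, 0.001], [-0.947, -0.321, -0.001], [0.002, -0.001, -1.0]]
wrist_force: [2.5, -8.5, 1.0]
gripper_width: 0.32
gripper_force: 30.0
```

```bash
python3 loc.py
```

```text
root gap x mm 1.5 lat -1.5 h -1.2 F u,v,z [-8.8  0.3  1. ] M [-2.11 -1.05  0.05] yaw -71.25 w 0.32 t 12.03
```

Request:
arm_command(deltas=[[0,0,0,0.1,0,-0.1,0.3],[0,0,0,0.1,0,-0.1,-0.2],[0,0,0,0.1,0,-0.1,-0.2],[0,0,0,0.1,0,-0.1,-0.2],[0,0,0,0.1,0,-0.1,-0.2],[0,0,0,0.1,0,-0.1,-0.2]])

```text
time_s: 12.53
tcp_pos: [0.4938, 0.1361, 0.1308]
ee_rot: [[0.322, -0.947, -0.0], [-0.947, -0.322, 0.0], [-0.0, 0.0, -1.0]]
wrist_force: [-0.7, -0.4, -0.7]
gripper_width: 0.577
gripper_force: 0.0
```

Request:
arm_command(deltas=[[0,0,0,0,0,-2,-0.2],[0,0,0,0,0,-5,-0.2],[0,0,0,0,0,-8,0],[0,0,0,0,0,-8,0.4],[0,0,0,12,-12,-8,0.8],[0,0,0,12,-12,-8,1],[0,0,0,12,-12,-8,1],[0,0,0,12,-12,-8,1]])

```text
time_s: 13.2
tcp_pos: [0.6448, 0.0615, 0.2109]
ee_rot: [[0.322, -0.947, 0.0], [-0.947, -0.322, 0.0], [-0.0, -0.001, -1.0]]
wrist_force: [0.5, 0.8, 0.2]
gripper_width: 0.233
gripper_force: 0.0
```

```bash
python3 loc.py
python3 - <<'E'
from fit import *
s1,t1=capture("scene"),capture("top"); pickle.dump({"scene":s1,"top":t1},open("c4.pkl","wb"))
f=lambda c,u,v:np.clip(cv2.resize(c["pixels"][v:v+75,u:u+57],None,fx=7,fy=7,interpolation=cv2.INTER_CUBIC)*1.4,0,255).astype(np.uint8)
cv2.imwrite("pics/p7.png",np.hstack([f(s1,342,130),f(t1,245,200)]))
E
```

```text
root gap x mm 120.0 lat -120.2 h 79.1 F u,v,z [ 0.6 -0.7  0.2] M [ 0.23 -0.12  0.01] yaw -71.21 w 0.233 t 13.2
```

View pics/p7.png

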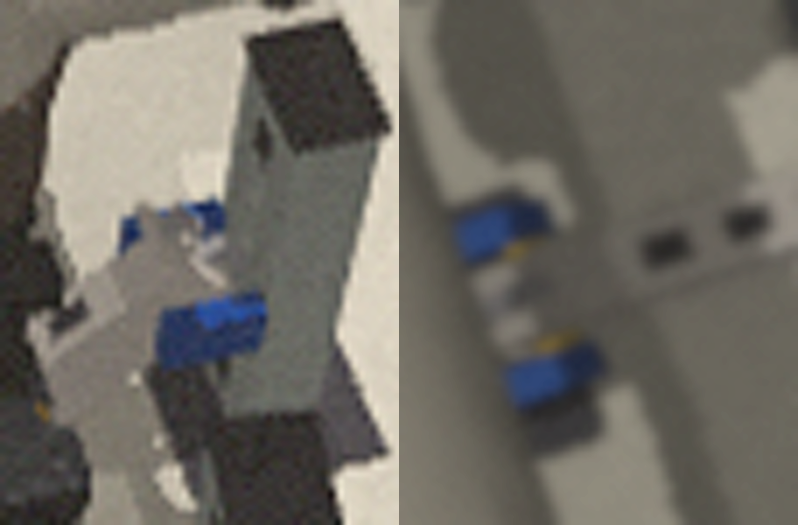

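Request:
arm_command(deltas=[[0,0,0,0,0,-3,1],[0,0,0,2,3,-6,1],[0,0,0,4.5,6,-9,1],[0,0,0,7,9,-9,1],[0,0,0,9.5,12,-9,1],[0,0,0,12,15,-9,1],[0,0,0,14.5,18,-9,1],[0,0,0,17,21,-9,1]])

```text
time_s: 13.97
tcp_pos: [0.4971, -0.1673, 0.301]
ee_rot: [[0.322, -0.947, 0.001], [-0.947, -0.322, 0.0], [-0.0, -0.001, -1.0]]
wrist_force: [0.2, 0.1, 0.5]
gripper_width: 0.004
gripper_force: 0.0
```

Request:
arm_command(deltas=[[0,0,0,2.5,3,0,1],[0,0,0,5,6,0,1],[0,0,0,7.5,9,0,1],[0,0,0,10,12,0,1],[0,0,0,12.5,14.5,0,1]])

```text
time_s: 14.38
tcp_pos: [0.3999, -0.3321, 0.301]
ee_rot: [[0.321, -0.947, 0.0], [-0.947, -0.321, 0.0], [-0.0, -0.001, -1.0]]
wrist_force: [-0.1, 0.5, -0.7]
gripper_width: 0.007
gripper_force: 0.0
```

```bash
python3 loc.py
python3 - <<'E'
from fit import *
s1,t1=capture("scene"),capture("top"); pickle.dump({"scene":s1,"top":t1},open("c5.pkl","wb"))
def f(c,u,v,w,h):
    K=400/w
    p=np.clip(cv2.resize(c["pixels"][v:v+h,u:u+w],None,fx=K,fy=K,interpolation=cv2.INTER_CUBIC)*1.4,0,255).astype(np.uint8)
    for k in range(0,w,10): cv2.putText(p,str(u+k),(int(k*K),9),0,.3,(0,0,255),1); cv2.line(p,(int(k*K),0),(int(k*K),3),(0,0,255),1)
    for k in range(10,h,10): cv2.putText(p,str(v+k),(4,int(k*K)+3),0,.3,(0,0,255),1); cv2.line(p,(0,int(k*K)),(3,int(k*K)),(0,0,255),1)
    return p[:300]
# scene free, scene done, top free, top done
im=np.vstack([np.hstack([f(s1,325,145,72,54),f(s1,305,190,96,72)]),np.hstack([f(t1,238,215,80,60),f(t1,232,138,100,75)])])
print(im.shape); cv2.imwrite("pics/p8.png",im)
E
```

```text
root gap x mm 414.3 lat 237.8 h 169.2 F u,v,z [ 0.5 -0.1 -0.7] M [ 0.06 -0.12  0.01] yaw -71.25 w 0.007 t 14.38
(600, 800, 3)
```

View pics/p8.png

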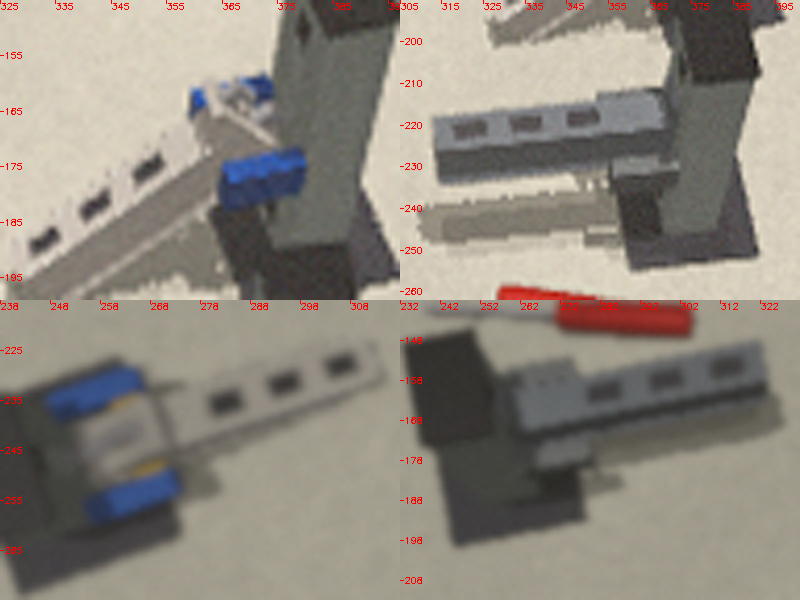

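Run:
```python
from fit import *
d=pickle.load(open("c5.pkl","rb")); s1,t1=d["scene"],d["top"]
H=[tri([(s1,a),(t1,b)]) for a,b in(((333.1,188.2),(306.2,228)),((342.5,181.5),(295,231.4)),((351.6,174.9),(283.2,235.4)))]
for h in H: print("hole",np.round(h,4))
dd=H[2]-H[0]; print("len",np.linalg.norm(dd),"yaw",np.degrees(np.arctan2(dd[1],dd[0])),"pitch",np.degrees(np.arcsin(dd[2]/np.linalg.norm(dd))))
# done bracket holes (p8 right panels, scales 4.167 scene, 4 top)
D=[tri([(s1,a),(t1,b)]) for a,b in(((305+70/4.167,190+130/4.167),(232+328/4,138+66/4)),((305+127/4.167,190+123/4.167),(232+266/4,138+80/4)),((305+183/4.167,190+118/4.167),(232+205/4,138+90/4)))]
for h in D: print("done hole",np.round(h,4))
print("done root top?",np.round(tri([(s1,(305+265/4.167,190+88/4.167)),(t1,(232+113/4,138+75/4))]),4))
print(np.round(sense()["tcp_pos"],4))
```

```text
hole [0.5217 0.0646 0.0513]
hole [0.5114 0.094  0.0784]
hole [0.5002 0.1227 0.1026]
len 0.08046417804185335 yaw 110.24706204165972 pitch 39.60686965701648
done hole [0.7036 0.0398 0.1445]
done hole [0.6951 0.0793 0.1443]
done hole [0.6889 0.1183 0.1454]
done root top? [0.6884 0.1708 0.1913]
[ 0.3994 -0.334   0.3006]
```

```bash
cat > go2.py <<'E'
# python3 go2.py x y z yaw pitch : bracket axes d (yaw,pitch up), tool x=-d, tool z=-n
import sys
from h import *
from scipy.spatial.transform import Rotation as Ro
s=sense(); R=np.array(s["ee_rot"]); x,y,z,a,p=map(float,sys.argv[1:6]); a,p=np.radians([a,p])
d=np.array([np.cos(p)*np.cos(a),np.cos(p)*np.sin(a),np.sin(p)]); l=np.array([-np.sin(a),np.cos(a),0]); n=np.cross(d,l)
T=np.c_[-d,l,-n]
print("turn",np.round(Ro.from_matrix(R.T@T).as_rotvec(),3),"shift cm",np.round(R.T@(np.array([x,y,z])-s["tcp_pos"])*100,2),"at",np.round(s["tcp_pos"],4),"j",np.round(s["joints"]),"t",round(s["time_s"],2),"F",np.round(s["wrist_force"],1),"w",round(s["gripper_width"],3))
E
python3 go2.py .5237 .0587 .1617 109 39.6;python3 go2.py .5237 .0587 .30 109 0
```

```text
turn [-0.003 -0.691 -0.01 ] shift cm [-33.33 -24.2   13.88] at [ 0.3994 -0.334   0.3006] j [-22.  10.  -8.   0. -72.  40.] t 14.48 F [ 0.7 -0.7  0.5] w 0.005
turn [ 0.001  0.    -0.01 ] shift cm [-33.33 -24.2    0.05] at [ 0.3994 -0.334   0.3006] j [-22.  10.  -8.   0. -72.  40.] t 14.48 F [ 0.7 -0.7  0.5] w 0.005
```

Request:
arm_command(deltas=[[0,0,0,-4,-2.9,0,-0.4],[0,-0.05,0,-7.5,-5.4,0,-0.4],[0,-0.12,0,-11,-8,0,-0.4],[0,-0.2,0,-14.5,-10.5,0,-0.4],[0,-0.3,0,-18,-13,0.5,-0.4],[0,-0.4,0,-21.5,-15.5,1,-0.4],[0,-0.5,0,-25,-18,2,-0.4],[0,-0.6,0,-28,-20.5,3,-0.4]])

```text
time_s: 15.15
tcp_pos: [0.5011, -0.0125, 0.2758]
ee_rot: [[0.267, -0.947, -0.181], [-0.779, -0.323, 0.538], [-0.568, -0.002, -0.823]]
wrist_force: [0.1, -0.0, -0.6]
gripper_width: 0.528
gripper_force: 0.0
```

```bash
python3 go2.py .5237 .0587 .1617 109 39.6
```

```text
turn [-0.004 -0.088 -0.001] shift cm [ 1.53 -4.4  12.81] at [ 0.5011 -0.0125  0.2758] j [ -3.  18.   4. -32. -90.  26.] t 15.15 F [ 0.1 -0.  -0.6] w 0.528
```

Request:
arm_command(deltas=[[0,-0.04,0,0.3,-1,3,-0.4],[0,-0.08,0,0.7,-2.2,6,-0.4],[0,-0.09,0,1.1,-3.4,9,-0.4],[0,-0.09,0,1.5,-4.4,12,-0.4],[0,-0.09,0,1.5,-4.4,12.8,-0.4],[0,-0.09,0,1.5,-4.4,12.8,-0.4]])

```text
time_s: 15.65
tcp_pos: [0.5212, 0.0569, 0.1584]
ee_rot: [[0.245, -0.946, -0.211], [-0.73, -0.323, 0.602], [-0.638, 0.006, -0.77]]
wrist_force: [-0.0, -0.3, 0.8]
gripper_width: 0.695
gripper_force: 0.0
```

```bash
python3 go2.py .5017 .1185 .0846 109 39.6
```

```text
turn [ 0.003  0.001 -0.006] shift cm [-0.26 -0.19  9.8 ] at [0.5212 0.0569 0.1584] j [  1.  27.  -1. -38. -79.  31.] t 15.65 F [-0.  -0.3  0.8] w 0.695
```

Request:
arm_command(deltas=[[0,0,0,-0.1,-0.1,2.5,-0.4],[0,0,0,-0.3,-0.2,5,-0.4],[0,0,0,-0.3,-0.2,7.5,-0.4],[0,0,0,-0.3,-0.2,9.3,-0.4],[0,0,0,-0.3,-0.2,9.8,-0.4],[0,0,0,-0.3,-0.2,9.8,-0.4]])

```text
time_s: 16.15
tcp_pos: [0.5041, 0.1174, 0.0877]
ee_rot: [[0.249, -0.947, -0.205], [-0.73, -0.322, 0.602], [-0.636, -0.0, -0.772]]
wrist_force: [-0.9, 0.7, 0.8]
gripper_width: 0.705
gripper_force: 0.0
```

Request:
arm_command(deltas=[[0,0,0,0,0,0,0.2],[0,0,0,0,0,0,0.5],[0,0,0,0,0,0,0.8],[0,0,0,0,0,0,0.8],[0,0,0,0,0,0,0.8],[0,0,0,0,0,0,0.8],[0,0,0,0,0,0,0.8],[0,0,0,0,0,0,0.8]])

```text
time_s: 16.82
tcp_pos: [0.5037, 0.1169, 0.0872]
ee_rot: [[0.248, -0.947, -0.206], [-0.73, -0.322, 0.602], [-0.637, 0.001, -0.771]]
wrist_force: [-2.7, -1.2, 3.1]
gripper_width: 0.32
gripper_force: 29.5
```

```bash
python3 go2.py .5217 .0585 .0896 109 39.6
```

```text
turn [-0.002 -0.001 -0.003] shift cm [ 4.55  0.18 -4.07] at [0.5037 0.1169 0.0872] j [  6.  30.  -7. -42. -69.  34.] t 16.82 F [-2.7 -1.2  3.1] w 0.32
```

Request:
arm_command(deltas=[[0,0,0,0.2,0,-0.3,0.8],[0,0,0,0.7,0,-0.7,0.8],[0,0,0,1.4,0,-1.3,0.8],[0,0,0,2.2,0,-2.0,0.8],[0,0,0,3.2,0,-2.9,0.8],[0,0,0,4.2,0,-3.8,0.8],[0,0,0,4.7,0,-4.2,0.8],[0,0,0,4.7,0,-4.2,0.8]])

```text
time_s: 17.48
tcp_pos: [0.5259, 0.0555, 0.0893]
ee_rot: [[0.247, -0.948, -0.201], [-0.732, -0.318, 0.603], [-0.636, -0.001, -0.772]]
wrist_force: [0.0, -0.0, -4.2]
gripper_width: 0.32
gripper_force: 29.9
```

```bash
python3 go2.py .53 -.08 .16 99 0
```

```text
turn [0.056 0.687 0.161] shift cm [  5.52   3.92 -13.71] at [0.5259 0.0555 0.0893] j [  1.  32.  -4. -39. -73.  36.] t 17.48 F [ 0.  -0.  -4.2] w 0.32
```

```bash
python3 go2.py .53 -.07 .13 109 0
```

```text
turn [-0.004  0.689 -0.007] shift cm [  6.69   3.61 -10.79] at [0.5259 0.0555 0.0893] j [  1.  32.  -4. -39. -73.  36.] t 17.48 F [ 0.  -0.  -4.2] w 0.32
```

Request:
arm_command(deltas=[[0,0,0,0,0,-2,0.8],[0,0.08,0,0.8,0.5,-4,0.8],[0,0.18,0,2,1,-6,0.8],[0,0.29,0,3.2,1.8,-8,0.8],[0,0.4,0,4.4,2.5,-9.5,0.8],[0,0.51,0,5.6,3.2,-10.5,0.8],[0,0.61,0,6.7,3.6,-10.8,0.8],[0,0.69,-0.005,6.7,3.6,-10.8,0.8]])

```text
time_s: 18.15
tcp_pos: [0.5281, -0.0687, 0.1303]
ee_rot: [[0.324, -0.946, 0.003], [-0.946, -0.324, -0.002], [0.003, -0.002, -1.0]]
wrist_force: [-0.7, -0.5, -4.1]
gripper_width: 0.316
gripper_force: 29.9
```

Request:
arm_command(deltas=[[0,0,0,0,0,0,0.8],[0,0,0,0,0,0,0.8]])

```text
time_s: 18.32
tcp_pos: [0.5277, -0.067, 0.1299]
ee_rot: [[0.327, -0.945, -0.001], [-0.945, -0.327, 0.002], [-0.003, -0.0, -1.0]]
wrist_force: [0.8, -0.6, -2.9]
gripper_width: 0.317
gripper_force: 29.9
```

```bash
python3 go2.py .53 -.07 .045 109 0
python3 - <<'E'
from fit import *
s1,t1=capture("scene"),capture("top"); pickle.dump({"scene":s1,"top":t1},open("c6.pkl","wb"))
E
```

```text
turn [-0.     0.003  0.001] shift cm [ 0.38 -0.11  8.49] at [ 0.5277 -0.067   0.1299] j [ 10.  19. -21.  -0. -49.   9.] t 18.32 F [ 0.8 -0.6 -2.9] w 0.317
```

Request:
arm_command(deltas=[[0,0,0,0,0,2.5,0.8],[0,0,0,0,0,5,0.8],[0,0,0,0,0,7,0.8],[0,0,0,0,0,8,0.8],[0,0,0,0,0,8.4,0.8],[0,0,0,0,0,8.4,0.8]])

```text
time_s: 18.92
tcp_pos: [0.5295, -0.0684, 0.0455]
ee_rot: [[0.325, -0.946, 0.0], [-0.946, -0.325, 0.001], [-0.0, -0.001, -1.0]]
wrist_force: [0.1, 0.3, -2.5]
gripper_width: 0.323
gripper_force: 29.9
```

Request:
arm_command(deltas=[[0,0,0,0,0,0.2,0.8],[0,0,0,0,0,0.4,0.8],[0,0,0,0,0,0.4,0.8]])

```text
time_s: 19.17
tcp_pos: [0.5307, -0.0681, 0.0435]
ee_rot: [[0.326, -0.945, 0.005], [-0.945, -0.326, 0.001], [0.001, -0.005, -1.0]]
wrist_force: [-0.0, -2.1, 0.6]
gripper_width: 0.319
gripper_force: 30.0
```

Request:
arm_command(deltas=[[0,0,0,0,0,0.2,0.8],[0,0,0,0,0,0.2,0.8],[0,0,0,0,0,0.2,0.2],[0,0,0,0,0,0.2,-0.2],[0,0,0,0,0,0.2,-0.2],[0,0,0,0,0,0.2,-0.2],[0,0,0,0,0,0.2,-0.2]])

```text
time_s: 19.75
tcp_pos: [0.529, -0.0678, 0.04]
ee_rot: [[0.326, -0.945, 0.001], [-0.945, -0.326, 0.001], [-0.0, -0.001, -1.0]]
wrist_force: [0.4, 0.4, -0.2]
gripper_width: 0.571
gripper_force: 0.0
```

```bash
python3 go2.py .5173 -.0301 .043 109 0
python3 - <<'E'
from fit import *
# root/claw features of the standing bracket: estimate along-arm position from pure appearance (white arm extent) via profile in scene
s1=capture("scene"); t1=capture("top"); pickle.dump({"scene":s1,"top":t1},open("c7.pkl","wb"))
from edge import *
Gs,Gt=grads(s1),grads(t1)
st=sense(); p=st["tcp_pos"]; a=np.radians(109)
for x0 in np.arange(-.012,.0121,.002):
    q=[p[0]-x0*np.cos(a),p[1]-x0*np.sin(a),a,.023]
    e=[([.085,-.014,-.023],[.085,-.014,.047]),([.085,.014,.047],[.085,-.014,.047]),([.0985,-.004,.043],[.0985,-.004,.021]),([.0985,-.004,.005],[.0985,-.004,-.017])]
    n=[([-.085,-.014,.023],[-.085,.014,.023]),([-.085,-.014,.023],[-.085,-.014,-.02])]
    print(round(x0,3),np.round([score(s1,Gs,q,e),score(s1,Gs,q,n),score(t1,Gt,q,e[:2]),score(t1,Gt,q,n[:1])],0))
E
```

```text
turn [-0.001  0.     0.   ] shift cm [-3.95 -0.12 -0.3 ] at [ 0.529  -0.0678  0.04  ] j [ 10.  27. -26.  -0. -37.   9.] t 19.75 F [ 0.4  0.4 -0.2] w 0.571
-0.012 [ 34.  97. 103.  13.]
-0.01 [ 68. 110.  78.  16.]
-0.008 [101. 115.  50.  17.]
-0.006 [130.  94.  26.  18.]
-0.004 [115.  61.  12.  17.]
-0.002 [86. 33.  7. 14.]
0.0 [40. 14.  6. 11.]
0.002 [81. 46.  5.  7.]
0.004 [121.  80.   5.   2.]
0.006 [130. 111.   6.   5.]
0.008 [103. 128.   6.  10.]
0.01 [ 81. 125.   7.  19.]
0.012 [ 78. 111.   6.  31.]
```

Run:
```python
from fit import *
d=pickle.load(open("c7.pkl","rb")); s1,t1=d["scene"],d["top"]
p=sense()["tcp_pos"]; a=np.radians(109); q=[p[0],p[1],a,.023]
g=lambda c,L:cv2.remap(c["pixels"],proj(c,W(q,L)).astype(np.float32).reshape(1,-1,2),None,cv2.INTER_LINEAR)[0].mean(1).astype(int).tolist()
xs=np.arange(-.11,-.055,.003); print("nose side face",list(zip((xs*1e3).astype(int).tolist(),g(s1,[[x,-.014,.005] for x in xs])))); print("nose top",g(s1,[[x,0,.023] for x in xs])); print("nose top(topcam)",g(t1,[[x,0,.023] for x in xs]))
xs=np.arange(.06,.115,.003); print("root",list(zip((xs*1e3).astype(int).tolist(),g(s1,[[x,-.014,.005] for x in xs])))); print("plate top line z.045",g(s1,[[x,0,.045] for x in xs])); print("claw z.038",g(s1,[[x,-.004,.038] for x in xs]))
```

```text
nose side face [(-110, 141), (-107, 143), (-104, 145), (-100, 146), (-97, 140), (-94, 118), (-91, 95), (-88, 90), (-85, 88), (-82, 88), (-79, 87), (-76, 87), (-73, 89), (-70, 88), (-67, 87), (-64, 91), (-61, 87), (-58, 87), (-55, 88)]
nose top [146, 146, 145, 148, 148, 146, 137, 149, 158, 160, 146, 101, 63, 54, 48, 46, 45, 46, 72]
nose top(topcam) [86, 65, 51, 45, 42, 40, 39, 40, 41, 41, 43, 45, 48, 50, 51, 52, 52, 52, 53]
root [(60, 86), (63, 84), (66, 84), (69, 84), (72, 83), (75, 83), (78, 90), (81, 88), (84, 70), (87, 69), (90, 87), (93, 96), (96, 99), (99, 100), (102, 100), (105, 97), (108, 100), (111, 101), (114, 101)]
plate top line z.045 [144, 145, 143, 117, 93, 83, 82, 78, 80, 82, 85, 91, 98, 101, 100, 98, 102, 99, 99]
claw z.038 [101, 104, 103, 95, 81, 84, 85, 80, 72, 69, 70, 91, 98, 100, 101, 100, 99, 101, 98]
```

Request:
arm_command(deltas=[[0,0,0,-1,0,-0.3,-0.2],[0,0,0,-2.2,0,-0.3,-0.2],[0,0,0,-3.1,0,-0.3,-0.2],[0,0,0,-3.1,0,-0.3,0.2],[0,0,0,-3.1,0,-0.3,0.5],[0,0,0,-3.1,0,-0.3,0.8],[0,0,0,-3.1,0,-0.3,0.8],[0,0,0,-3.1,0,-0.3,0.8]])

```text
time_s: 20.52
tcp_pos: [0.5195, -0.0387, 0.0431]
ee_rot: [[0.325, -0.946, 0.002], [-0.946, -0.325, 0.001], [0.0, -0.002, -1.0]]
wrist_force: [0.3, 0.8, 0.2]
gripper_width: 0.32
gripper_force: 30.0
```

Request:
arm_command(deltas=[[0,0,0,0,0,0,0.8],[0,0,0,0,0,0,0.8],[0,0,0,0,0,0,0.8]])

```text
time_s: 20.77
tcp_pos: [0.5195, -0.0387, 0.0431]
ee_rot: [[0.325, -0.946, 0.002], [-0.946, -0.325, 0.001], [0.0, -0.002, -1.0]]
wrist_force: [1.8, 0.5, -0.3]
gripper_width: 0.32
gripper_force: 30.0
```

```bash
python3 go2.py .51 .05 .158 108.7 0; python3 loc.py
python3 - <<'E'
from fit import *
s1,t1=capture("scene"),capture("top"); pickle.dump({"scene":s1,"top":t1},open("c8.pkl","wb"))
st=sense();p=st["tcp_pos"]; R=st["ee_rot"]; a=np.arctan2(-R[1,0],-R[0,0]); q=[p[0],p[1],a,.023]
g=lambda c,L:cv2.remap(c["pixels"],proj(c,W(q,L)).astype(np.float32).reshape(1,-1,2),None,cv2.INTER_LINEAR)[0].mean(1).astype(int).tolist()
xs=np.arange(-.145,-.1,.002); print("nose side",list(zip((xs*1e3).round().astype(int).tolist(),g(s1,[[x,-.014,.005] for x in xs]))))
E
```

```text
turn [-0.002 -0.     0.005] shift cm [ -8.7   -2.02 -11.49] at [ 0.5195 -0.0387  0.0431] j [ 14.  26. -28.  -0. -36.   5.] t 20.77 F [ 1.8  0.5 -0.3] w 0.32
root gap x mm 174.7 lat 30.6 h -88.7 F u,v,z [-0.1 -1.9 -0.3] M [ 0.19 -0.33 -0.01] yaw -71.02 w 0.32 t 20.77
nose side [(-145, 144), (-143, 145), (-141, 143), (-139, 143), (-137, 144), (-135, 145), (-133, 146), (-131, 148), (-129, 138), (-127, 115), (-125, 101), (-123, 92), (-121, 92), (-119, 92), (-117, 92), (-115, 91), (-113, 90), (-111, 90), (-109, 90), (-107, 89), (-105, 90), (-103, 92), (-101, 90)]
```

```bash
sed -i 's/.1318\])/.1431])/; s/-.068-p/-.045-p/' loc.py; python3 go2.py .505 .1018 .1585 108.7 0
```

```text
turn [-0.002 -0.     0.005] shift cm [-13.75  -3.24 -11.54] at [ 0.5194 -0.0387  0.0431] j [ 14.  26. -28.  -0. -36.   5.] t 20.87 F [ 1.8  0.3 -0.1] w 0.316
```

Request:
arm_command(deltas=[[0,0,0,0,0,-1,0.8],[0,0,0,0,0,-3,0.8],[0,0,0,0,0,-6,0.8],[0,0,0,0,0,-9,0.8],[0,0,0,0,0,-11,0.8],[0,0,0,0,0,-11.5,0.8],[0,0,0,0,0,-11.5,0.8]])

```text
time_s: 21.45
tcp_pos: [0.5189, -0.0386, 0.1593]
ee_rot: [[0.325, -0.946, 0.004], [-0.946, -0.325, 0.002], [-0.0, -0.004, -1.0]]
wrist_force: [0.0, 0.5, -4.2]
gripper_width: 0.322
gripper_force: 30.0
```

```bash
python3 go2.py .505 .1018 .1585 108.7 0
```

```text
turn [-0.004  0.     0.005] shift cm [-13.73  -3.25   0.1 ] at [ 0.5189 -0.0386  0.1593] j [ 14.  16. -21.  -0. -52.   5.] t 21.45 F [ 0.   0.5 -4.2] w 0.322
```

Request:
arm_command(deltas=[[0,0,0.005,-1.5,-0.6,0,0.8],[0,0,0.005,-4,-1.4,0,0.8],[0,0,0.005,-7,-2.3,0,0.8],[0,0,0.005,-10,-3,0,0.8],[0,0,0.005,-12.5,-3.2,0,0.8],[0,0,0.005,-13.7,-3.2,0,0.8],[0,0,0.005,-13.7,-3.2,0,0.8],[0,0,0.005,-13.7,-3.2,0,0.8]])

```text
time_s: 22.12
tcp_pos: [0.5032, 0.1011, 0.1565]
ee_rot: [[0.322, -0.947, -0.002], [-0.947, -0.322, -0.001], [0.0, 0.002, -1.0]]
wrist_force: [-0.3, -0.8, -3.1]
gripper_width: 0.323
gripper_force: 30.0
```

```bash
python3 loc.py
```

```text
root gap x mm 60.1 lat 1.1 h 13.4 F u,v,z [-0.7  0.5 -3.1] M [0.14 0.07 0.03] yaw -71.23 w 0.323 t 22.12
```

Request:
arm_command(deltas=[[0,0,0,0,-0.2,-0.15,0.8],[0,0,0,-0.7,-0.2,-0.15,0.8],[0,0,0,-1.5,-0.2,-0.15,0.8],[0,0,0,-2.5,-0.2,-0.15,0.8],[0,0,0,-3.4,-0.2,-0.15,0.8],[0,0,0,-4.0,-0.2,-0.15,0.8],[0,0,0,-4.0,-0.2,-0.15,0.8],[0,0,0,-4.0,-0.2,-0.15,0.8]])

```text
time_s: 22.78
tcp_pos: [0.4934, 0.1403, 0.1597]
ee_rot: [[0.322, -0.947, 0.002], [-0.947, -0.322, 0.0], [0.0, -0.002, -1.0]]
wrist_force: [0.0, -0.3, -4.3]
gripper_width: 0.316
gripper_force: 30.0
```

```bash
python3 loc.py
```

```text
root gap x mm 19.8 lat -2.1 h 16.6 F u,v,z [-0.3  0.1 -4.3] M [ 0.2   0.07 -0.03] yaw -71.22 w 0.316 t 22.78
```

Request:
arm_command(deltas=[[0,0,0,0,0.1,0.1,0.8],[0,0,0,-0.3,0.1,0.1,0.8],[0,0,0,-0.6,0.1,0.1,0.8],[0,0,0,-0.8,0.1,0.1,0.8],[0,0,0,-1.0,0.1,0.1,0.8],[0,0,0,-1.2,0.1,0.1,0.8],[0,0,0,-1.3,0.1,0.1,0.8],[0,0,0,-1.3,0.1,0.1,0.8]])

```text
time_s: 23.45
tcp_pos: [0.4885, 0.152, 0.1586]
ee_rot: [[0.321, -0.947, 0.002], [-0.947, -0.321, 0.001], [-0.0, -0.002, -1.0]]
wrist_force: [-0.7, 0.2, -3.7]
gripper_width: 0.319
gripper_force: 30.0
```

```bash
python3 loc.py
```

```text
root gap x mm 7.1 lat -1.2 h 15.5 F u,v,z [ 0.4  0.6 -3.7] M [0.16 0.02 0.04] yaw -71.27 w 0.319 t 23.45
```

Request:
arm_command(deltas=[[0,0,0,-0.2,0,0,0.8],[0,0,0,-0.35,0,0,0.8],[0,0,0,-0.5,0,0,0.8],[0,0,0,-0.6,0,0,0.8],[0,0,0,-0.6,0,0,0.8]])

```text
time_s: 23.87
tcp_pos: [0.4866, 0.1573, 0.1586]
ee_rot: [[0.321, -0.947, 0.002], [-0.947, -0.321, -0.0], [0.001, -0.002, -1.0]]
wrist_force: [0.1, -0.7, -3.4]
gripper_width: 0.317
gripper_force: 30.0
```

```bash
python3 loc.py
```

```text
root gap x mm 1.5 lat -1.2 h 15.5 F u,v,z [-0.7  0.1 -3.4] M [-0.22 -0.16 -0.  ] yaw -71.26 w 0.317 t 23.87
```

Request:
arm_command(deltas=[[0,0,0,-0.1,0,0,0.8],[0,0,0,-0.2,0,0,0.8],[0,0,0,-0.2,0,0,0.8]])

```text
time_s: 24.12
tcp_pos: [0.4866, 0.1575, 0.1587]
ee_rot: [[0.321, -0.947, 0.002], [-0.947, -0.321, -0.003], [0.004, -0.001, -1.0]]
wrist_force: [4.9, -7.6, -4.0]
gripper_width: 0.317
gripper_force: 30.0
```

```bash
python3 loc.py
```

```text
root gap x mm 1.3 lat -1.2 h 15.6 F u,v,z [-8.8 -2.2 -4. ] M [-2.19 -1.44  0.02] yaw -71.26 w 0.317 t 24.12
```

Request:
arm_command(deltas=[[0,0,0,0.1,0,0.1,0.8],[0,0,0,0.1,0,0.2,0.8],[0,0,0,0.1,0,0.35,0.8],[0,0,0,0.1,0,0.5,0.8],[0,0,0,0.1,0,0.5,0.8]])

```text
time_s: 24.53
tcp_pos: [0.4868, 0.1575, 0.1544]
ee_rot: [[0.322, -0.947, 0.003], [-0.947, -0.322, -0.001], [0.002, -0.002, -1.0]]
wrist_force: [2.3, -6.2, 0.7]
gripper_width: 0.322
gripper_force: 30.0
```

```bash
python3 loc.py
```

```text
root gap x mm 1.4 lat -1.4 h 11.3 F u,v,z [-6.6 -0.2  0.7] M [-1.6  -0.69  0.05] yaw -71.24 w 0.322 t 24.53
```

Request:
arm_command(deltas=[[0,0,0,0.02,0,0.15,0.8],[0,0,0,0.02,0,0.3,0.8],[0,0,0,0.02,0,0.4,0.8],[0,0,0,0.02,0,0.4,0.8]])

```text
time_s: 24.87
tcp_pos: [0.4877, 0.1578, 0.1523]
ee_rot: [[0.322, -0.947, 0.005], [-0.947, -0.322, -0.0], [0.002, -0.005, -1.0]]
wrist_force: [-0.0, -5.6, 8.1]
gripper_width: 0.319
gripper_force: 30.0
```

```bash
python3 loc.py
```

```text
root gap x mm 1.4 lat -2.4 h 9.2 F u,v,z [-5.3  1.8  8.1] M [-1.4   0.05  0.11] yaw -71.19 w 0.319 t 24.87
```

Request:
arm_command(deltas=[[0,0,0,0,0,0.15,0.8],[0,0,0,0,0,0.3,0.8],[0,0,0,0,0,0.4,0.8],[0,0,0,0,0,0.4,0.8]])

```text
time_s: 25.2
tcp_pos: [0.487, 0.1575, 0.1466]
ee_rot: [[0.322, -0.947, 0.003], [-0.947, -0.322, -0.001], [0.002, -0.003, -1.0]]
wrist_force: [2.6, -4.9, 1.1]
gripper_width: 0.317
gripper_force: 30.0
```

```bash
python3 loc.py
```

```text
root gap x mm 1.4 lat -1.6 h 3.5 F u,v,z [-5.5 -0.9  1.1] M [-1.38 -0.58  0.1 ] yaw -71.25 w 0.317 t 25.2
```

Request:
arm_command(deltas=[[0,0,0,0,0,0.15,0.8],[0,0,0,0,0,0.3,0.8],[0,0,0,0,0,0.45,0.8],[0,0,0,0,0,0.45,0.8]])

```text
time_s: 25.53
tcp_pos: [0.4869, 0.1572, 0.1422]
ee_rot: [[0.322, -0.947, 0.002], [-0.947, -0.322, -0.002], [0.002, -0.002, -1.0]]
wrist_force: [2.5, -6.2, 1.1]
gripper_width: 0.32
gripper_force: 30.0
```

```bash
python3 loc.py
```

```text
root gap x mm 1.7 lat -1.4 h -0.9 F u,v,z [-6.6 -0.4  1.1] M [-1.75 -0.48  0.14] yaw -71.22 w 0.32 t 25.53
```

Request:
arm_command(deltas=[[0,0,0,0,0,0.1,0.8],[0,0,0,0,0,0.2,0.8],[0,0,0,0,0,0.2,0.8]])

```text
time_s: 25.78
tcp_pos: [0.4871, 0.157, 0.1413]
ee_rot: [[0.323, -0.947, 0.003], [-0.947, -0.323, -0.002], [0.003, -0.002, -1.0]]
wrist_force: [-0.3, -7.7, 7.9]
gripper_width: 0.32
gripper_force: 30.0
```

```bash
python3 loc.py
python3 - <<'E'
from fit import *
s1=capture("scene"); pickle.dump(s1,open("c9.pkl","wb"))
P=[.4706,.201,np.radians(108.7),.1]
g=lambda c,L:cv2.remap(c["pixels"],proj(c,W(P,L)).astype(np.float32).reshape(1,-1,2),None,cv2.INTER_LINEAR)[0].mean(1).astype(int).tolist()
# nose: side face brightness in vertical scan at local x -.15, from z -.03 to .06 ; and along top at nose
zs=np.arange(-.04,.061,.005)
for x in(-.16,-.14,-.12): print(x,list(zip((zs*1e3).round().astype(int).tolist(),g(s1,[[x,-.014,z] for z in zs]))))
E
```

```text
root gap x mm 2.0 lat -1.6 h -1.8 F u,v,z [-7.2  2.7  7.9] M [-2.1   0.02  0.2 ] yaw -71.18 w 0.32 t 25.78
-0.16 [(-40, 147), (-35, 144), (-30, 145), (-25, 146), (-20, 139), (-15, 128), (-10, 119), (-5, 113), (0, 98), (5, 86), (10, 88), (15, 88), (20, 90), (25, 89), (30, 86), (35, 113), (40, 155), (45, 159), (50, 142), (55, 125), (60, 117)]
-0.14 [(-40, 101), (-35, 102), (-30, 98), (-25, 103), (-20, 106), (-15, 106), (-10, 117), (-5, 118), (0, 102), (5, 88), (10, 86), (15, 88), (20, 87), (25, 88), (30, 86), (35, 101), (40, 136), (45, 152), (50, 125), (55, 77), (60, 67)]
-0.12 [(-40, 100), (-35, 101), (-30, 102), (-25, 101), (-20, 102), (-15, 95), (-10, 112), (-5, 114), (0, 98), (5, 88), (10, 86), (15, 86), (20, 88), (25, 88), (30, 88), (35, 89), (40, 145), (45, 161), (50, 163), (55, 134), (60, 89)]
```

```bash
cat > scan.py <<'E'
from fit import *
def edges(c,P,xs=(-.16,-.14,-.12)):
    zs=np.arange(.0,.0601,.0005); o=[]
    for x in xs:
        g=cv2.remap(c["pixels"],proj(c,W(P,[[x,-.014,z] for z in zs])).astype(np.float32).reshape(1,-1,2),None,cv2.INTER_LINEAR)[0].mean(1).astype(float)
        g=cv2.GaussianBlur(g.reshape(1,-1),(0,0),2)[0]; k=np.argmax(np.gradient(g)); o.append(round(zs[k]*1e3,1))
    return o
E
python3 - <<'E'
from scan import *
s0=pickle.load(open("c5.pkl","rb"))["scene"]; s1=pickle.load(open("c9.pkl","rb"))
print("free",edges(s1,[.4706,.201,np.radians(108.7),.1],(-.165,-.155,-.145,-.135,-.125,-.115)))
# done: axis from holes (local y=0, x -.15,-.11,-.07)
H=np.array([[.7036,.0398],[.6951,.0793],[.6889,.1183]]); u=H[2]-H[0]; u/=np.linalg.norm(u); seat=H.mean(0)+.11*u
print("done seat",seat,np.degrees(np.arctan2(u[1],u[0])))
print("done",edges(s0,[*seat,np.arctan2(u[1],u[0]),.1],(-.165,-.155,-.145,-.135,-.125,-.115,-.1)))
E
```

```text
free [np.float64(37.0), np.float64(39.0), np.float64(35.5), np.float64(37.0), np.float64(39.5), np.float64(35.5)]
done seat [0.67561988 0.18725395] 100.60643419043188
done [np.float64(45.5), np.float64(44.5), np.float64(47.0), np.float64(46.5), np.float64(44.5), np.float64(48.0), np.float64(45.0)]
```

Request:
arm_command(deltas=[[0,0,0,0.1,0,-0.1,0.8],[0,0,0,0.1,0,-0.15,0.2],[0,0,0,0.1,0,-0.2,-0.2],[0,0,0,0.1,0,-0.2,-0.2],[0,0,0,0.1,0,-0.2,-0.2],[0,0,0,0.1,0,-0.2,-0.2],[0,0,0,0.1,0,-0.2,-0.2]])

```text
time_s: 26.42
tcp_pos: [0.4867, 0.1575, 0.141]
ee_rot: [[0.321, -0.947, 0.002], [-0.947, -0.321, 0.001], [-0.0, -0.002, -1.0]]
wrist_force: [-0.2, 1.1, 0.4]
gripper_width: 0.585
gripper_force: 0.0
```

Request:
arm_command(deltas=[[0,0,0,0.3,0,-2,-0.2],[0,0,0,1,0,-5,-0.2],[0,0,0,3,0,-9,0],[0,0,0,6,0,-12,0.4],[0,0,0,10,0,-14,0.8],[0,0,0,14,0,-15,1],[0,0,0,18,1,-15,1],[0,0,0,22,2,-15,1]])

```text
time_s: 27.08
tcp_pos: [0.5385, -0.0544, 0.2923]
ee_rot: [[0.322, -0.947, 0.004], [-0.947, -0.322, 0.001], [0.0, -0.005, -1.0]]
wrist_force: [1.3, -0.4, -0.9]
gripper_width: 0.23
gripper_force: 0.0
```

Request:
arm_command(deltas=[[0,0,0,4,1,0,1],[0,0,0,8,3,0,1],[0,0,0,12,6,0,1],[0,0,0,15,9,0,1],[0,0,0,18,12,0,1],[0,0,0,20,14,0,1]])

```text
time_s: 27.58
tcp_pos: [0.4682, -0.2889, 0.2906]
ee_rot: [[0.321, -0.947, 0.001], [-0.947, -0.321, 0.001], [-0.0, -0.002, -1.0]]
wrist_force: [0.1, 0.2, 0.4]
gripper_width: 0.008
gripper_force: 0.0
```

```bash
python3 loc.py
python3 - <<'E'
from scan import *
s1,t1=capture("scene"),capture("top"); pickle.dump({"scene":s1,"top":t1},open("c10.pkl","wb"))
P=[.4706,.201,np.radians(108.7),.1]
print(edges(s1,P,(-.165,-.155,-.145,-.135,-.125,-.115,-.1)))
# dark holes centroids in each view, masked to predicted neighbourhood
for c in(s1,t1):
    for x in(-.15,-.11,-.07):
        q=proj(c,W(P,[[x,0,.046]]))[0]; b=q.round().astype(int); w=c["pixels"][b[1]-6:b[1]+7,b[0]-6:b[0]+7].mean(2)
        m=w<70; yy,xx=np.nonzero(m); print(x,np.round(q,1),"min",w.min(),"dark centroid",np.round([xx.mean()+b[0]-6,yy.mean()+b[1]-6],1) if m.any() else None,m.sum())
E
```

```text
root gap x mm 418.3 lat 159.4 h 147.5 F u,v,z [ 0.2 -0.1  0.4] M [ 0.05 -0.12  0.05] yaw -71.28 w 0.008 t 27.58
[np.float64(31.0), np.float64(33.5), np.float64(35.5), np.float64(37.5), np.float64(34.0), np.float64(35.5), np.float64(36.0)]
-0.15 [331.4 170.3] min 48.666666666666664 dark centroid [333.5 171.5] 10
-0.11 [343.6 167.8] min 51.666666666666664 dark centroid [345.2 168.8] 12
-0.07 [355.7 165.2] min 49.333333333333336 dark centroid [357.8 165.5] 13
-0.15 [306.5 226.9] min 49.333333333333336 dark centroid [304.7 226. ] 21
-0.11 [291.4 232.3] min 49.666666666666664 dark centroid [289.5 231.5] 20
-0.07 [276.2 237.7] min 50.0 dark centroid [274.5 237. ] 20
```

Run:
```python
from scan import *
d=pickle.load(open("c10.pkl","rb")); s1,t1=d["scene"],d["top"]
H=[tri([(s1,a),(t1,b)]) for a,b in(((333.5,171.5),(304.7,226)),((345.2,168.8),(289.5,231.5)),((357.8,165.5),(274.5,237)))]
u=np.array([np.cos(np.radians(108.7)),np.sin(np.radians(108.7))]); v=np.array([-u[1],u[0]])
for h in H: r=h[:2]-[.4706,.201]; print(np.round(h,4),"local",np.round([r@u*1e3,r@v*1e3],1))
dd=H[2]-H[0]; print(np.degrees(np.arctan2(dd[1],dd[0])),np.degrees(np.arcsin(dd[2]/np.linalg.norm(dd))))
def f(c,u,v,w,h):
    K=400/w; p=np.clip(cv2.resize(c["pixels"][v:v+h,u:u+w],None,fx=K,fy=K,interpolation=cv2.INTER_CUBIC)*1.4,0,255).astype(np.uint8); return p[:300]
cv2.imwrite("pics/p9.png",np.vstack([np.hstack([f(s1,323,140,72,54),f(s1,305,190,96,72)]),np.hstack([f(t1,238,215,80,60),f(t1,232,138,100,75)])]))
```

```text
[0.5212 0.0646 0.1437] local [-145.4   -4.2]
[0.508  0.1018 0.1439] local [-106.    -3.6]
[0.4947 0.14   0.1471] local [-65.5  -3.2]
109.38309357920645 2.3802885584866362
```

View pics/p9.png

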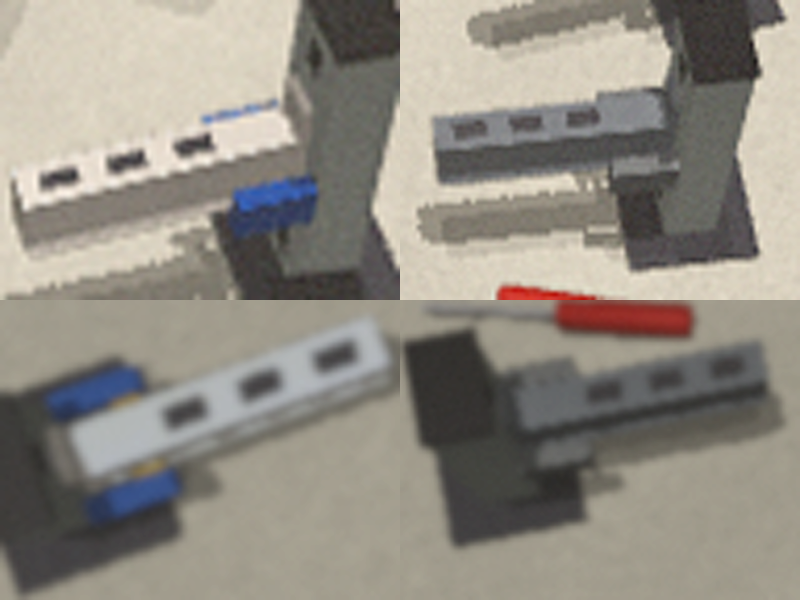

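```bash
python3 go2.py .5127 .0828 .215 108.7 25
```

```text
turn [-0.002 -0.436 -0.006] shift cm [-34.06 -16.13   7.57] at [ 0.4666 -0.2913  0.2906] j [-15.  13.  -6.  -0. -72.  33.] t 27.68 F [-0.5  0.1 -0. ] w 0.006
```

Request:
arm_command(deltas=[[0,0,0,-3.7,-1.8,0,1],[0,-0.05,0,-7.4,-3.5,0,1],[0,-0.1,0,-11,-5.2,1,1],[0,-0.16,0,-14.5,-6.9,2,1],[0,-0.22,0,-18,-8.6,3,1],[0,-0.28,0,-21.5,-10.3,4,1],[0,-0.34,0,-25,-12,5,1],[0,-0.4,0,-28.5,-13.5,6,1]])

```text
time_s: 28.35
tcp_pos: [0.5061, 0.0287, 0.2308]
ee_rot: [[0.297, -0.947, -0.124], [-0.871, -0.322, 0.372], [-0.392, -0.002, -0.92]]
wrist_force: [0.3, 0.2, -0.8]
gripper_width: 0.003
gripper_force: 0.0
```

```bash
python3 go2.py .5127 .0828 .215 108.7 25
```

```text
turn [-0.002 -0.034  0.002] shift cm [-3.9  -2.36  3.38] at [0.5061 0.0287 0.2308] j [  7.  16.  -5. -23. -75.  19.] t 28.35 F [ 0.3  0.2 -0.8] w 0.003
```

Request:
arm_command(deltas=[[0,-0.034,0,-1,-0.7,1,1],[0,-0.034,0,-2.5,-1.6,2.2,1],[0,-0.034,0,-3.7,-2.4,3.2,1],[0,-0.034,0,-3.7,-2.4,3.2,1],[0,-0.034,0,-3.7,-2.4,3.2,1]])

```text
time_s: 28.77
tcp_pos: [0.5133, 0.0787, 0.2156]
ee_rot: [[0.293, -0.946, -0.135], [-0.859, -0.323, 0.398], [-0.42, -0.001, -0.907]]
wrist_force: [-0.0, -0.0, 0.8]
gripper_width: 0.008
gripper_force: 0.0
```

```bash
python3 go2.py .4806 .1775 .205 108.7 25
```

```text
turn [ 0.    -0.002  0.003] shift cm [-8.99 -0.09  5.34] at [0.5133 0.0787 0.2156] j [ 11.  17.  -5. -26. -73.  16.] t 28.77 F [-0.  -0.   0.8] w 0.008
```

Request:
arm_command(deltas=[[0,0,0,-1.5,0,0.8,1],[0,0,0,-3.5,0,2,1],[0,0,0,-5.5,0,3.2,1],[0,0,0,-7.5,0,4.4,1],[0,0,0,-8.7,0,5.1,1],[0,0,0,-9,-0.1,5.3,1],[0,0,0,-9,-0.1,5.3,1]])

```text
time_s: 29.35
tcp_pos: [0.4811, 0.1767, 0.2061]
ee_rot: [[0.293, -0.947, -0.133], [-0.859, -0.322, 0.398], [-0.42, -0.002, -0.907]]
wrist_force: [0.6, 0.6, 0.2]
gripper_width: 0.004
gripper_force: 0.0
```

```bash
python3 go2.py .4806 .1775 .173 108.7 25
```

```text
turn [-0.001 -0.003  0.002] shift cm [1.31 0.03 3.04] at [0.4811 0.1767 0.2061] j [ 23.  15.  -9. -27. -67.   7.] t 29.35 F [0.6 0.6 0.2] w 0.004
```

Request:
arm_command(deltas=[[0,0,0,0.3,0,0.7,1],[0,0,0,0.7,0,1.5,1],[0,0,0,1.1,0,2.3,1],[0,0,0,1.3,0,2.9,1],[0,0,0,1.3,0,2.9,1],[0,0,0,1.3,0,2.9,1]])

```text
time_s: 29.85
tcp_pos: [0.481, 0.1765, 0.1731]
ee_rot: [[0.291, -0.947, -0.135], [-0.86, -0.32, 0.398], [-0.42, 0.0, -0.907]]
wrist_force: [0.6, -0.5, 0.7]
gripper_width: 0.003
gripper_force: 0.0
```

Request:
arm_command(deltas=[[0,0,0,0.08,0,0.18,1],[0,0,0,0.17,0,0.36,1],[0,0,0,0.17,0,0.36,1]])

```text
time_s: 30.1
tcp_pos: [0.4811, 0.177, 0.1699]
ee_rot: [[0.292, -0.947, -0.134], [-0.859, -0.321, 0.399], [-0.421, -0.002, -0.907]]
wrist_force: [0.5, 0.5, -0.3]
gripper_width: 0.003
gripper_force: 0.0
```

Request:
arm_command(deltas=[[0,0,0,0.04,0,0.09,1],[0,0,0,0.08,0,0.18,1],[0,0,0,0.08,0,0.18,1]])

```text
time_s: 30.35
tcp_pos: [0.4811, 0.177, 0.168]
ee_rot: [[0.292, -0.947, -0.134], [-0.859, -0.321, 0.399], [-0.421, -0.002, -0.907]]
wrist_force: [-0.1, -0.2, 0.0]
gripper_width: 0.003
gripper_force: 0.0
```

Request:
arm_command(deltas=[[0,0,0,0.04,0,0.09,1],[0,0,0,0.08,0,0.18,1],[0,0,0,0.08,0,0.18,1]])

```text
time_s: 30.6
tcp_pos: [0.4813, 0.1771, 0.1666]
ee_rot: [[0.292, -0.947, -0.133], [-0.859, -0.321, 0.399], [-0.421, -0.002, -0.907]]
wrist_force: [-0.1, -0.5, 3.8]
gripper_width: 0.006
gripper_force: 1.3
```

Request:
arm_command(deltas=[[0,0,0,0.08,0,0.18,1],[0,0,0,0.15,0,0.32,1],[0,0,0,0.15,0,0.32,1]])

```text
time_s: 30.85
tcp_pos: [0.4816, 0.1772, 0.1659]
ee_rot: [[0.295, -0.946, -0.132], [-0.858, -0.323, 0.4], [-0.421, -0.005, -0.907]]
wrist_force: [-3.3, -2.4, 16.1]
gripper_width: 0.006
gripper_force: 8.2
```

Request:
arm_command(deltas=[[0,0,0,0.08,0,0.18,1],[0,0,0,0.15,0,0.32,1],[0,0,0,0.15,0,0.32,1]])

```text
time_s: 31.1
tcp_pos: [0.482, 0.1772, 0.1655]
ee_rot: [[0.298, -0.946, -0.131], [-0.857, -0.325, 0.401], [-0.422, -0.007, -0.907]]
wrist_force: [-8.2, -5.1, 31.8]
gripper_width: 0.007
gripper_force: 15.3
```

Request:
arm_command(deltas=[[0,0,0,-0.4,0,-0.9,1],[0,0,0,-0.8,0,-2,1],[0,0,0,-1.6,0,-4,1],[0,0,0,-2.2,0,-5.5,1],[0,0,0,-1,0,-8,1],[0,0,0,2,0,-10,1],[0,0,0,5,0,-12,1],[0,0,0,8,0,-14,1]])

```text
time_s: 31.77
tcp_pos: [0.5233, 0.0513, 0.253]
ee_rot: [[0.293, -0.947, -0.133], [-0.859, -0.322, 0.399], [-0.42, -0.002, -0.907]]
wrist_force: [0.0, 0.5, -0.1]
gripper_width: 0.006
gripper_force: 0.0
```

Request:
arm_command(deltas=[[0,0,0,3,1,-2,1],[0,0,0,6,3,-4,1],[0,0,0,9,5,-6,1],[0,0,0,12,8,-7,1],[0,0,0,15,11,-8,1],[0,0,0,18,14,-9,1],[0,0,0,20,15,-9,1],[0,0,0,20,15,-9,1]])

```text
time_s: 32.43
tcp_pos: [0.4494, -0.2071, 0.2477]
ee_rot: [[0.285, -0.949, -0.135], [-0.861, -0.315, 0.399], [-0.422, 0.003, -0.907]]
wrist_force: [0.4, 0.2, 0.3]
gripper_width: 0.007
gripper_force: 0.0
```

Run:
```python
from scan import *
s1,t1=capture("scene"),capture("top")
P=[.4706,.201,np.radians(108.7),.1]
H=[]
for x in(-.15,-.11,-.07):
    o=[]
    for c in(s1,t1):
        b=proj(c,W(P,[[x,0,.046]]))[0].round().astype(int); w=c["pixels"][b[1]-6:b[1]+7,b[0]-6:b[0]+7].mean(2); k=np.clip(85-w,0,None); yy,xx=np.mgrid[-6:7,-6:7]
        o.append((c,(b[0]+(k*xx).sum()/k.sum(),b[1]+(k*yy).sum()/k.sum())))
    H.append(tri(o)); print(np.round(H[-1],4))
# other goods: compare with the first pictures
d0=pickle.load(open("c0.pkl","rb"))
for n,c,bx in(("pill/green/screwdriver scene",s1,(200,225,370,275)),("orange/blue scene",s1,(400,145,480,215)),("done top",t1,(232,130,440,200)),("blue/orange top",t1,(130,205,222,300))):
    a=d0["scene" if "scene" in n else "top"]["pixels"]; q=np.abs(a[bx[1]:bx[3],bx[0]:bx[2]].astype(int)-c["pixels"][bx[1]:bx[3],bx[0]:bx[2]]).max(2); print(n,(q>40).sum(),q.size)
st=sense(); print(st["tcp_pos"],st["time_s"],st["wrist_force"])
```

```text
[0.521  0.0643 0.1428]
[0.508  0.1023 0.1444]
[0.4945 0.1396 0.1454]
pill/green/screwdriver scene 0 8500
orange/blue scene 0 5600
done top 885 14560
blue/orange top 0 8740
[ 0.45095269 -0.20420549  0.2488522 ] 32.5333 [ 0.17520348 -0.17105776  0.09800983]
```

```bash
python3 -c "
from h import *
print(finish_job())"
```

```text
the job is handed in; nothing more can be done
None
```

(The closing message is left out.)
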